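Refill the stopper magazine at the studio's packing bench

TASK

Refill the stopper magazine for the glass jars: take the dust cap off the clear upright tube, pick every straight cork stopper out of the shallow crate and load them all, on end, into the tube, leaving the tapered bungs and the wooden-headed stopper in the crate, then put the follower weight, disc down, into the tube on top of the stack. Only after that push the feed slide fully in once and draw it fully back, so that one stopper stands upright on the apron and the stack has dropped ready for the next, and seat the cap squarely back on the tube. Do not knock the finished glassware about.

Things in the scene. Friction and masses are not known exactly. Their poses are not given: they have to be found in the camera images.
- magazine: Gravity tube magazine fixed to the bench: clear upright tube (inside diameter 67 mm, flared to 83 mm over the top 15 mm) on a slippery shoe; a 30 mm square post, 265 mm high, 80 mm to its -y side. Base plate spans x -145 to 115, y -100 to 50 mm. Origin on the tube axis at bench level; z up; +x is the way the slide pushes a stopper out. Holds five stoppers.
- tube_mouth (a point): Centre of the tube's flared top rim (outside diameter 91 mm), 280 mm above the bench; axes as the magazine's.
- tube_floor (a point): On the tube axis, on the flat floor (12 mm above the bench) where the lowest stopper stands; axes as the magazine's. The tube wall ends 53 mm above this floor; below it are two side cheeks 67 mm apart, filled by the pusher block to -x and open to +x, where two spring ball plungers hold the lowest stopper back until the slide pushes it past them.
- apron (a point): On the same floor, 67 mm along +x from the tube axis: where a stopper pushed out of the tube comes to stand, between the cheeks, just short of an 18 mm high end stop.
- feed (a joint): Feed slide, m: 0 = drawn fully back (home), 0.070 = pushed fully in along the magazine's +x against its stop. Its nylon block (46.5 mm high) pushes the lowest stopper out and carries the rest of the stack on its top until it is drawn back. It stays where it is left; about 3 N to move empty, up to 18 N with a stopper before it and a full stack.
- feed_knob (a point): Top centre of the slide's upright black cylinder handle (26 mm diameter, 55 mm high, upright), 112 mm above the bench, 185 mm to -x of the tube axis when the slide is home; moves with the slide.
- follower: Follower weight, about 0.22 kg: aluminium disc 60 mm diameter x 22 mm with a black cylinder knob 30 mm diameter x 38 mm on it, 60 mm high in all. Origin at the centre of its underside, z up. Starts standing on the bench.
- cap: Dust cap of the tube, about 0.16 kg: dark steel disc 96 mm diameter x 6 mm, below it a boss 68 mm diameter x 7 mm that sits in the flared mouth, on top a brown wooden cylinder knob 26 mm diameter x 36 mm; 49 mm high in all. Origin at the centre of the boss's underside, z up. It starts on the tube; seated, its disc lies on the rim and its origin is 7 mm below the mouth point.
- crate: Shallow open wooden crate fixed to the bench, outside 261 (x) x 331 (y) x 28 mm high, walls and floor 8 mm thick. Origin at the centre of its underside. The stoppers stand upright on its floor in no set order.
- stopper1: Straight cork stopper, a plain cylinder 60 mm diameter x 50 mm long, about 40 g, standing on end in the crate. Origin at the centre of its underside, z along its axis. From three to five of the five are there (None from the start = absent).
- stopper2: Straight cork stopper, a plain cylinder 60 mm diameter x 50 mm long, about 40 g, standing on end in the crate. Origin at the centre of its underside, z along its axis. From three to five of the five are there (None from the start = absent).
- stopper3: Straight cork stopper, a plain cylinder 60 mm diameter x 50 mm long, about 40 g, standing on end in the crate. Origin at the centre of its underside, z along its axis. From three to five of the five are there (None from the start = absent).
- stopper4: Straight cork stopper, a plain cylinder 60 mm diameter x 50 mm long, about 40 g, standing on end in the crate. Origin at the centre of its underside, z along its axis. From three to five of the five are there (None from the start = absent).
- stopper5: Straight cork stopper, a plain cylinder 60 mm diameter x 50 mm long, about 40 g, standing on end in the crate. Origin at the centre of its underside, z along its axis. From three to five of the five are there (None from the start = absent).
- bung1: Tapered cork bung: 60 mm diameter at the top, 42 mm at the foot, 50 mm high, standing narrow end down. Origin at the centre of its underside. Not for this magazine.
- bung2: Tapered cork bung: 60 mm diameter at the top, 42 mm at the foot, 50 mm high, standing narrow end down. Origin at the centre of its underside. Not for this magazine.
- tee: Wooden-headed cork stopper standing on its head: dark wood disc 60 mm diameter x 18 mm below, cork shank 40 mm diameter above, 52 mm high in all. Origin at the centre of its underside. Not for this magazine.
- jar1: Finished amber glass jar with cork lid, 84 mm diameter x about 120 mm high; origin at the centre of its underside. Leave alone.
- jar2: Finished green glass jar with cork lid, 80 mm diameter x about 100 mm high; origin at the centre of its underside. Leave alone.
- vase: Blown blue glass vase, 90 mm diameter x 130 mm high; origin at the centre of its underside. Leave alone.
There are look-alikes about, which are no part of the job. What is shaped like the tee but blue, green or orange is not meant.

How it is judged:
By the outcome, as a careful person would: the job done as asked, in the order asked, and still so for the second after the job is handed in, with the robot touching nothing.
Of stopper1, stopper2, stopper3, stopper4, stopper5 only 3 to 5 are there at a start; the rules pass over those that are not, and their reading is None.
At some moment in a run one of stopper1, stopper2, stopper3, stopper4, stopper5, follower may be knocked a few centimetres aside while the robot is not near it.
It also fails if it takes over 210 s, if anything falls off the work surface, if the arm or the gripper's body presses on something with over 40 N, if the wrist force passes 120 N, or if a joint passes its speed limit or range.

ROBOT

A 6-joint arm with a two-finger parallel gripper is mounted at the origin on the work surface. World frame = base frame: x ahead of the robot, y to its left, z up, the work surface at z = 0. Lengths are in m, angles in rad, forces in N, time in s.
With the tool pointing down it reaches from about 0.35 to 0.85 m from the base axis. Payload 8.1 kg.
Tool frame: the origin (TCP) lies on the centre line of the jaws, within the pads' length; the fingertips stand robot.tips_ahead ahead of it and the grasp point (between the pads) lies 8 mm behind it (robot.tips_ahead is the distance from the TCP to the fingertips, in m); z points along the fingers, y is the direction in which the jaws open and shut (so a half turn about z gives the same grasp; the last joint's range is limited). The gripper opens to 93 mm and grips with 3 to 60 N. Pads are 15 mm wide; open, the fingers measure 128 mm over their backs; the gripper's body (75 mm by 188 mm) begins 65 mm behind the grasp point.
Start: joints at [1.029, 0.13, 1.488, -0, 1.523, -0.085], TCP at [0.265, 0.538, 0.23] pointing down, gripper open.
Joint ranges: [-2.96, 2.96], [-0.89, 2.26], [0.02, 2.5], [-1.34, 4.48], [0, 2.73], [-2.66, 2.66]. Speed limits (rad/s): [2.39, 2.39, 2.79, 3.14, 3.14, 3.14].

INTERFACE

Orientations are given as a rotation vector (axis times angle).
In Python, from plant import monitor, eyes, job, robot gives the robot as it stands.
- The arm moves only by the tool servo_tool, never from a script. Its argument "plan" is a list that holds one entry, the list of rows, each a list of 7 numbers: the closure, from -1 (fully open) to 1 (shut), so that 0 is half open, then the shift along the world's x, y, z in mm, then the turn, a rotation vector about the world's x, y, z in rad. In form: [[[hand, dx, dy, dz, ax, ay, az], ...]]. A call has 1 to 12 rows; each row shifts and turns the commanded pose from where the row before left it; what a row does not reach is not made up. A row lasts 1/10 s, in which the tool goes at most 50 mm and 8.59 degrees, less where a joint would pass 70% of its speed; a pose out of reach is approached as far as the arm can. A call with a gripper value outside its range is refused whole. The fingers move at their own pace and stop on an object; "force" is the grip in N (left out, the last holds). Time passes only in rows, so rows that do not move let the fingers close. It gives the time, the measured TCP pose, the force and the opening at its end, in the units of the state.
- monitor.read_state(): the state, without advancing time (a new reading comes with each control period).
- eyes.read_camera(name): name is "scene" or "top"; returns the picture (400x640x3 uint8, red, green, blue); there is no depth.
- eyes.camera_info(name): a dict with "mtx" (3x3 intrinsics, pixels), "D" ([k1, k2, p1, p2, k3] as OpenCV has them; the pictures are not rectified), "R" (3x3) and "t" (3): a world point X has camera coordinates R X + t. Camera axes: x right, y down, z forward; pixel columns grow to the right and rows downward; lengths in m; the calibration is good to about 2 mm. A picture is of the moment at which its call begins. camera_info takes no time and is no camera call.
- job.close_job(): hands the job in, once; it reports no verdict.
The state is a dict: "t": time; "q": joint angles; "dq": joint speeds; "joint_torque": joint torques, N m; "tool_pos": TCP position; "orientation": TCP orientation; "force": force on the tool from outside, world axes, zero at the start; "wrist_torque": the same for the moment, N m; "opening": finger opening in m.
Only numpy, scipy, OpenCV 4.12 (cv2) and the standard library are available. Lean on these libraries where they do the work, as an engineer would, in place of code of your own. Each camera call takes 0.05 s, during which the arm holds its last target. There are 200 camera calls.

## Working session

There is one attempt and no reset: what is moved stays moved. The work goes in short steps, Python scripts to look and compute and a tool call to move; the robot and the scene stay as the last step left them, time stands still between calls to the robot, and variables do not carry over. Pictures are saved under pics/ and viewed, about 12 in all and at most 16, crops included, and the job is handed in when it is done.

Besides the shell and the picture viewer there is one more tool, called after ">>>" as a command line: name --argument value ..., lists and objects as JSON in quotes. servo_tool: Moves the arm, as the interface text tells. Its arguments: {"type":"object","properties":{"plan":{"type":"array"},"force":{"type":"number"}},"required":["plan"]}

```bash
mkdir -p pics; ls
cat > h.py <<'E'
import numpy as np, cv2
from plant import monitor, eyes, job, robot
def snap(cam,fn):
    im=eyes.read_camera(cam); cv2.imwrite('pics/'+fn,im[...,::-1]); return im
def ray(cam,u,v,z):
    c=eyes.camera_info(cam);R=np.array(c['R']);t=np.array(c['t'])
    p=cv2.undistortPoints(np.array([[[u,v]]],float),np.array(c['mtx']),np.array(c['D']))[0,0]
    d=R.T@np.array([p[0],p[1],1]);o=-R.T@t
    return o+d*(z-o[2])/d[2]
def proj(cam,X):
    c=eyes.camera_info(cam)
    return cv2.projectPoints(np.array(X,float).reshape(-1,1,3),cv2.Rodrigues(np.array(c['R']))[0],np.array(c['t'],float),np.array(c['mtx']),np.array(c['D']))[0][:,0]
E
python3 - <<'E'
from h import *
print(monitor.read_state(),robot.tips_ahead)
for c in('scene','top'):
    snap(c,c+'0.png');i=eyes.camera_info(c);print(c,i,-np.array(i['R']).T@i['t'])
E
```

```text
pics
{'t': 0.0, 'q': array([ 1.02860332e+00,  1.31161260e-01,  1.48927275e+00, -1.85333991e-05,
        1.52301613e+00, -8.54170868e-02]), 'dq': array([-3.89644977e-04, -8.87242749e-05,  7.76780449e-04, -4.04542707e-04,
        2.75322059e-03,  2.57719111e-05]), 'joint_torque': array([-4.68365033e-04, -5.59819651e+01, -4.91776264e+01,  7.67953880e-02,
        3.47616524e-02, -1.86290281e-04]), 'tool_pos': array([0.26434151, 0.53801198, 0.22859098]), 'orientation': array([-7.11153086e-01, -3.05947157e+00,  2.78372157e-03]), 'force': array([ 0.04705135,  0.71919032, -0.04535865]), 'wrist_torque': array([-0.0112057 , -0.02150933,  0.03341428]), 'opening': 0.0930253886067519} 0.011
scene {'mtx': array([[421.24290595,   0.        , 317.03867969],
       [  0.        , 421.24290595, 198.77090218],
       [  0.        ,   0.        ,   1.        ]]), 'D': array([-0.05402249,  0.        ,  0.        ,  0.        ,  0.        ]), 'R': array([[-0.75179893,  0.65933892, -0.00839949],
       [ 0.52792041,  0.5942213 , -0.60679575],
       [-0.3950929 , -0.46062266, -0.79481341]]), 't': array([ 0.43301047, -0.12857845,  1.58816771])} [1.02088979 0.52244944 1.18791321]
top {'mtx': array([[376.92065894,   0.        , 317.58889997],
       [  0.        , 376.92065894, 200.29504728],
       [  0.        ,   0.        ,   1.        ]]), 'D': array([-0.05297198,  0.        ,  0.        ,  0.        ,  0.        ]), 'R': array([[ 0.00362683, -0.99992916,  0.01133704],
       [-0.99401299, -0.00484295, -0.10915455],
       [ 0.10920173, -0.01087328, -0.99396014]]), 't': array([-0.03792152,  0.53913566,  1.29263181])} [ 0.39488776 -0.02125267  1.34410353]
```

View pics/scene0.png

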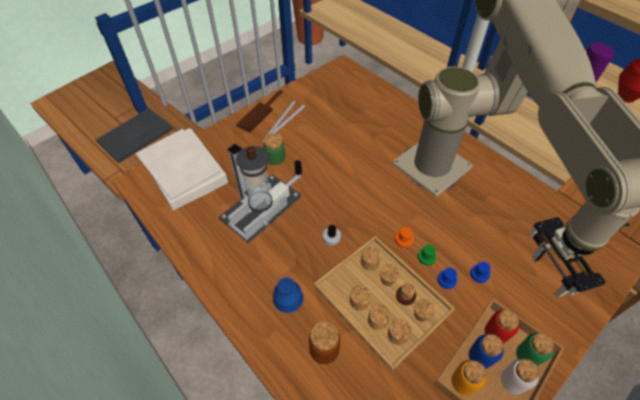

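View pics/top0.png

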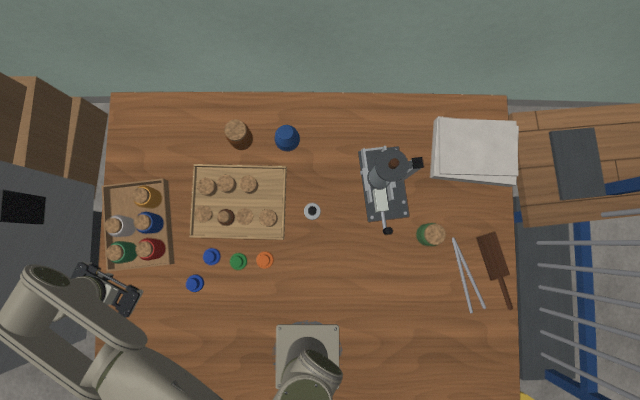

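The scene view shows the magazine at about (255,190), the follower at (332,234) and the crate at (384,298) holding seven items. In the top view the cap is at (393,163), the slide knob at (388,231), the follower at (312,211) and the crate items at x 204–268, y 184–217. I'll enlarge the crate and the magazine.

Run:
```python
import cv2,numpy as np
s=cv2.imread('pics/scene0.png');t=cv2.imread('pics/top0.png')
a=cv2.resize(s[235:365,310:460],None,fx=4,fy=4,interpolation=3)[:520,:600]
cv2.imwrite('pics/c1.png',a)
b=cv2.resize(t[155:245,185:325],None,fx=5.6,fy=5.6,interpolation=3); cv2.imwrite('pics/c2.png',b)
c=cv2.resize(t[135:245,350:430],None,fx=5,fy=5,interpolation=3); d=cv2.resize(s[135:245,215:305],None,fx=4,fy=5,interpolation=3)
cv2.imwrite('pics/c3.png',np.hstack([c,d]))
```

```text
(no output)
```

View pics/c1.png

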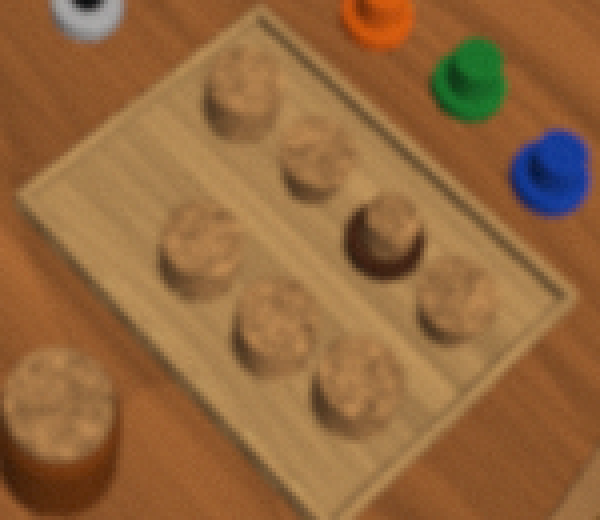

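View pics/c2.png

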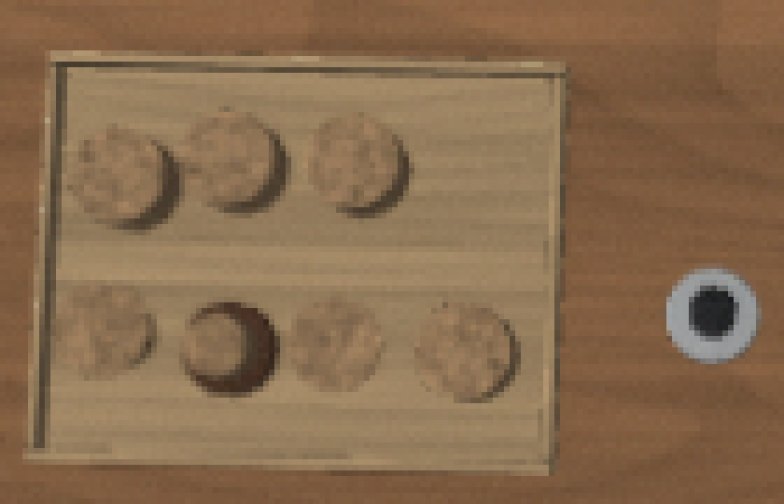

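View pics/c3.png

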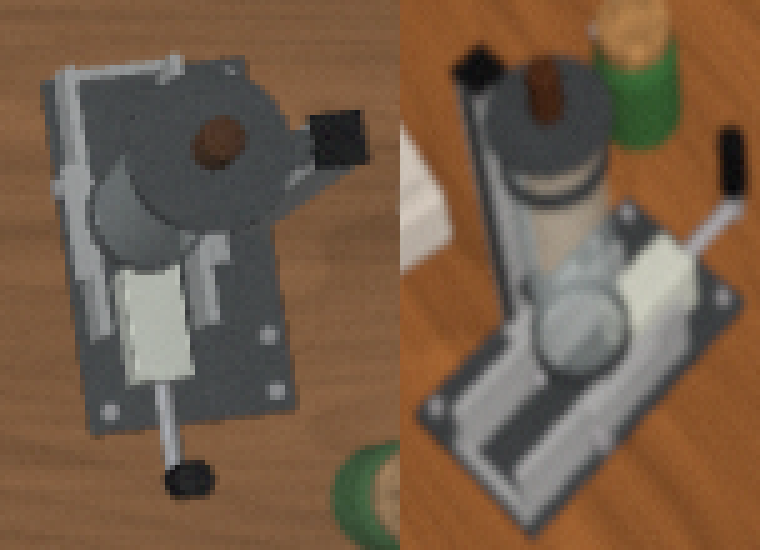

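The four items with full-width feet are straight: c2 (120,178), (240,160), (360,165) and (467,350). The items at c2 (337,345) and (105,330) taper toward the foot, so they are bungs, and the dark-disced item at (230,350) is the tee. I'll test that numerically by projecting the outlines and locate everything else at the same time.

Run:
```python
from h import *
from scipy.optimize import least_squares
# magazine fit
def top(x,y):return (350+x/5,135+y/5)
def sc(x,y):return (215+(x-400)/4,135+y/5)
P=[('p',115,50,top(40,80),sc(535,535)),('p',115,-100,top(245,58),sc(415,415)),('p',-145,-100,top(297,408),sc(630,200)),('p',-145,50,top(92,437),sc(742,300)),
 (286,0,0,top(212,146),sc(551,110)),(265,0,-80,top(340,140),sc(478,70)),(112,-185,0,top(196,480),sc(733,130))]
def f(p,full=False):
    c,s=np.cos(p[2]),np.sin(p[2]);r=[]
    X=[(p[0]+(c*a-s*b)/1e3,p[1]+(s*a+c*b)/1e3,(p[3] if z=='p' else z/1e3)) for z,a,b,_,_ in P]
    r=np.hstack([proj('top',X)-[q[3] for q in P],proj('scene',X)-[q[4] for q in P]])
    return r if full else r.ravel()
m=least_squares(f,[.5,-.25,.15,.01],loss='soft_l1').x
print('mag',m.round(4));print(f(m,True).round(1))
np.save('mag.npy',m)
# crate items: top disc centres from both views
A=[('s1',(118,172),(357,372)),('s2',(235,160),(275,313)),('s3',(357,162),(200,237)),('s4',(465,348),(242,78)),('b?1',(337,345),(318,145)),('b?2',(103,330),(457,288)),('tee',(215,345),(390,215))]
for n,a,b in A:
    z=.06 if n=='tee' else .058
    x=ray('top',185+a[0]/5.6,155+a[1]/5.6,z);y=ray('scene',310+b[0]/4,235+b[1]/4,z);print(n,x[:2].round(4),y[:2].round(4))
print('fol',ray('top',185+713/5.6,155+310/5.6,.06)[:2], ray('scene',332,228,.06)[:2])
print('crate corners',[ray('top',185+a/5.6,155+b/5.6,.028)[:2].round(3) for a,b in((50,52),(566,65),(551,474),(25,462))])
```

```text
mag [ 0.6136 -0.2458  0.1305  0.0019]
[[-0.4  0.7 -1.1  0.3]
 [-0.9  0.2 -0.9 -0.3]
 [-0.5  0.6 -1.2 -0.7]
 [-0.7  0.1  0.5  0.1]
 [-0.4  0.9 -1.5 -0.6]
 [-0.7  0.3 -0.3 -0.4]
 [ 0.1  0.  -1.3  0.2]]
s1 [0.5849 0.3499] [0.5848 0.3532]
s2 [0.5927 0.2777] [0.5961 0.2861]
s3 [0.5918 0.2023] [0.595  0.2102]
s4 [0.4775 0.1337] [0.4784 0.1382]
b?1 [0.4789 0.2119] [0.477  0.2161]
b?2 [0.4873 0.3556] [0.4865 0.3592]
tee [0.4784 0.286 ] [0.4806 0.2903]
fol [ 0.50128849 -0.0174248 ] [ 0.50200337 -0.01097567]
crate corners [array([0.666, 0.405]), array([0.659, 0.077]), array([0.401, 0.083]), array([0.407, 0.41 ])]
```

```bash
cat > fit.py <<'E'
from h import *
from scipy.optimize import least_squares, minimize
def top(x,y):return (350+(x+.5)/5-.5,135+(y+.5)/5-.5)
def sc(x,y):return (215+(x-400+.5)/4-.5,135+(y+.5)/5-.5)
P=[('p',115,50,top(40,80),sc(535,535)),('p',115,-100,top(245,58),sc(415,415)),('p',-145,-100,top(297,408),sc(630,200)),('p',-145,50,top(92,437),sc(742,300)),
 (286,0,0,top(212,146),sc(551,110)),(265,0,-80,top(340,140),sc(478,70)),(112,-185,0,top(196,480),sc(733,130))]
def M(p,a,b,z):
    c,s=np.cos(p[2]),np.sin(p[2]);return (p[0]+(c*a-s*b)/1e3,p[1]+(s*a+c*b)/1e3,z)
def f(p,full=False):
    X=[M(p,a,b,p[3] if z=='p' else z/1e3) for z,a,b,_,_ in P]
    r=np.hstack([proj('top',X)-[q[3] for q in P],proj('scene',X)-[q[4] for q in P]])
    return r if full else r.ravel()
m=least_squares(f,[.5,-.25,.15,.01],loss='soft_l1').x
np.save('mag.npy',m)
im={c:cv2.imread(f'pics/{c}0.png') for c in('top','scene')}
an=np.linspace(0,2*np.pi,90,endpoint=False);ring=np.c_[np.cos(an),np.sin(an)]
def circ(x,y,r,z):return np.c_[x+r*ring[:,0],y+r*ring[:,1],np.full(90,z)]
def hull(cam,x,y,prof):  # prof [(r,z)]
    pts=np.vstack([proj(cam,circ(x,y,r,z)) for r,z in prof]).astype(np.float32)
    return cv2.convexHull(pts)[:,0]
def score(cam,h):  # mean directional gradient across silhouette
    g=cv2.GaussianBlur(im[cam].astype(np.float32),(0,0),.7)
    n=np.roll(h,-1,0); L=np.r_[0,np.cumsum(np.linalg.norm(n-h,axis=1))]
    H=np.vstack([h,h[:1]]);s=np.linspace(0,L[-1],80,endpoint=False)
    p=np.c_[np.interp(s,L,H[:,0]),np.interp(s,L,H[:,1])]
    c=p.mean(0);d=(p-c)/np.linalg.norm(p-c,axis=1)[:,None]
    S=lambda q:cv2.remap(g,q[:,0].astype(np.float32)[None],q[:,1].astype(np.float32)[None],cv2.INTER_LINEAR)[0]
    return np.linalg.norm(S(p+1.*d)-S(p-1.*d),axis=1).clip(0,60).mean()
prof={'cyl':[(.03,.008),(.03,.058)],'bung':[(.021,.008),(.03,.058)],'tee':[(.03,.008),(.03,.026)],'fol':[(.03,0),(.03,.022)]}
def fit(x,y,k,cams=('top','scene')):
    F=lambda q:-sum(score(c,hull(c,q[0],q[1],prof[k])) for c in cams)
    G=[(F((x+a,y+b)),x+a,y+b) for a in np.arange(-.012,.0121,.002) for b in np.arange(-.012,.0121,.002)]
    b=min(G);r=minimize(F,b[1:],method='Nelder-Mead',options=dict(initial_simplex=[b[1:],(b[1]+.001,b[2]),(b[1],b[2]+.001)]))
    return r.x,-r.fun
E
python3 - <<'E'
from fit import *
print('mag',m.round(4));print(f(m,True).round(1))
N=dict(s1=(.586,.353),s2=(.595,.282),s3=(.594,.207),s4=(.479,.137),b1=(.479,.215),b2=(.487,.358),tee=(.48,.287),fol=(.502,-.014))
ov={c:cv2.resize(im[c],None,fx=5,fy=5,interpolation=3) for c in im}
for n,(x,y) in N.items():
    best=None
    for k in (['tee'] if n=='tee' else ['fol'] if n=='fol' else ['cyl','bung']):
        r=fit(x,y,k);print(n,k,r[0].round(4),round(r[1],1), *[fit(x,y,k,(c,))[0].round(4) for c in im])
        if not best or r[1]>best[1]: best=(r[0],r[1],k)
    for c in im: cv2.polylines(ov[c],[np.int32((hull(c,*best[0],prof[best[2]])+.5)*5-.5)],True,(0,0,255),1)
for c in im:
    for z,r in((.28,.048),(.286,.048),(.322,.013)): cv2.polylines(ov[c],[np.int32((proj(c,circ(m[0],m[1],r,z))+.5)*5-.5)],True,(0,255,0),1)
    X=[M(m,a,b,m[3]) for a,b in((115,50),(115,-100),(-145,-100),(-145,50))];cv2.polylines(ov[c],[np.int32((proj(c,X)+.5)*5-.5)],True,(0,255,0),1)
    X=[M(m,a,b,.265) for a,b in((15,-65),(15,-95),(-15,-95),(-15,-65))];cv2.polylines(ov[c],[np.int32((proj(c,X)+.5)*5-.5)],True,(0,255,0),1)
    cv2.polylines(ov[c],[np.int32((proj(c,circ(*M(m,-185,0,.112)[:2],.013,.112))+.5)*5-.5)],True,(0,255,0),1)
t,s=ov['top'],ov['scene']
z=lambda a,w,h:cv2.resize(a,(w,h),interpolation=cv2.INTER_AREA)
cv2.imwrite('pics/o1.png',np.hstack([np.vstack([z(t[800:1220,940:1460],400,300),z(t[700:1250,1750:2200],400,300)]),np.vstack([z(s[1180:1780,1600:2280],400,300),z(s[680:1230,1080:1530],400,300)])]))
E
```

```text
mag [ 0.6145 -0.2451  0.1304  0.0052]
[[-0.   0.7 -1.   0.4]
 [-0.5  0.2 -0.8 -0.2]
 [-0.   0.7 -1.  -0.7]
 [-0.4  0.3  0.8  0.2]
 [-0.3  1.  -1.2  0. ]
 [-0.5  0.4 -0.1  0.2]
 [ 0.3  0.2 -1.   0.8]]
s1 cyl [0.5844 0.3544] 62.2 [0.5849 0.3549] [0.5838 0.3543]Traceback (most recent call last):
  File "<stdin>", line 8, in <module>
  File "fit.py", line 33, in fit
    b=min(G);r=minimize(F,b[1:],method='Nelder-Mead',options=dict(initial_simplex=[b[1:],(b[1]+.001,b[2]),(b[1],b[2]+.001)]))
               ~~~~~~~~^^^^^^^^^^^^^^^^^^^^^^^^^^^^^^^^^^^^^^^^^^^^^^^^^^^^^^^^^^^^^^^^^^^^^^^^^^^^^^^^^^^^^^^^^^^^^^^^^^^^^^
    res = _minimize_neldermead(fun, x0, args, callback, bounds=bounds,
                               **options)
    fsim[j] = func(sim[j])
              ~~~~^^^^^^^^
    fx = function(np.copy(x), *(wrapper_args + args))
  File "fit.py", line 31, in <lambda>
    F=lambda q:-sum(score(c,hull(c,q[0],q[1],prof[k])) for c in cams)
                ~~~^^^^^^^^^^^^^^^^^^^^^^^^^^^^^^^^^^^^^^^^^^^^^^^^^^
  File "fit.py", line 31, in <genexpr>
    F=lambda q:-sum(score(c,hull(c,q[0],q[1],prof[k])) for c in cams)
                            ~~~~^^^^^^^^^^^^^^^^^^^^^
  File "fit.py", line 19, in hull
    pts=np.vstack([proj(cam,circ(x,y,r,z)) for r,z in prof]).astype(np.float32)
                   ~~~~^^^^^^^^^^^^^^^^^^^
  File "h.py", line 11, in proj
    c=eyes.camera_info(cam)
ValueError: time passes only in moves, steps and waits
```

```bash
sed -i 's/^def snap/import functools\ninfo=functools.cache(eyes.camera_info)\ndef snap/; s/c=eyes.camera_info(cam)/c=info(cam)/' h.py
cat > ov.py <<'E'
from fit import *
print('mag',m.round(4))
N=dict(s1=(.586,.353),s2=(.595,.282),s3=(.594,.207),s4=(.479,.137),b1=(.479,.215),b2=(.487,.358),tee=(.48,.287),fol=(.502,-.014))
ov={c:cv2.resize(im[c],None,fx=5,fy=5,interpolation=3) for c in im}
for n,(x,y) in N.items():
    best=None
    for k in (['tee'] if n=='tee' else ['fol'] if n=='fol' else ['cyl','bung']):
        r=fit(x,y,k);print(n,k,r[0].round(4),round(r[1],1), *[fit(x,y,k,(c,))[0].round(4) for c in im])
        if not best or r[1]>best[1]: best=(r[0],r[1],k)
    for c in im: cv2.polylines(ov[c],[np.int32((hull(c,*best[0],prof[best[2]])+.5)*5-.5)],True,(0,0,255),1)
for c in im:
    for z,r in((.28,.048),(.286,.048),(.322,.013)): cv2.polylines(ov[c],[np.int32((proj(c,circ(m[0],m[1],r,z))+.5)*5-.5)],True,(0,255,0),1)
    X=[M(m,a,b,m[3]) for a,b in((115,50),(115,-100),(-145,-100),(-145,50))];cv2.polylines(ov[c],[np.int32((proj(c,X)+.5)*5-.5)],True,(0,255,0),1)
    X=[M(m,a,b,.265) for a,b in((15,-65),(15,-95),(-15,-95),(-15,-65))];cv2.polylines(ov[c],[np.int32((proj(c,X)+.5)*5-.5)],True,(0,255,0),1)
    cv2.polylines(ov[c],[np.int32((proj(c,circ(*M(m,-185,0,.112)[:2],.013,.112))+.5)*5-.5)],True,(0,255,0),1)
t,s=ov['top'],ov['scene']
z=lambda a,w,h:cv2.resize(a,(w,h),interpolation=cv2.INTER_AREA)
cv2.imwrite('pics/o1.png',np.hstack([np.vstack([z(t[800:1220,940:1460],400,300),z(t[700:1250,1750:2200],400,300)]),np.vstack([z(s[1180:1780,1600:2280],400,300),z(s[680:1230,1080:1530],400,300)])]))
E
python3 ov.py
```

```text
mag [ 0.6145 -0.2451  0.1304  0.0052]
s1 cyl [0.5844 0.3544] 62.2 [0.5849 0.3549] [0.5838 0.3543]
s1 bung [0.5857 0.3587] 48.9 [0.5801 0.3436] [0.5954 0.3583]
s2 cyl [0.5952 0.2853] 63.0 [0.5953 0.284 ] [0.5948 0.2863]
s2 bung [0.5904 0.2763] 49.7 [0.5905 0.2761] [0.604  0.2893]
s3 cyl [0.5939 0.2065] 57.4 [0.5943 0.2054] [0.5936 0.2082]
s3 bung [0.587  0.1999] 46.3 [0.5878 0.1996] [0.6024 0.2128]
s4 cyl [0.4768 0.1358] 53.1 [0.4767 0.1344] [0.4772 0.1375]
s4 bung [0.4757 0.1295] 44.9 [0.4749 0.1296] [0.4878 0.1456]
b1 cyl [0.4668 0.2249] 35.9 [0.485  0.2222] [0.4679 0.2126]
b1 bung [0.4809 0.2166] 46.6 [0.4857 0.2225] [0.481 0.217]
b2 cyl [0.4914 0.3662] 44.0 [0.4912 0.3661] [0.4782 0.3556]
b2 bung [0.4889 0.3584] 57.5 [0.4889 0.3581] [0.489 0.359]
tee tee [0.4789 0.2899] 99.9 [0.4804 0.2886] [0.4768 0.2904]
fol fol [ 0.5017 -0.0146] 114.8 [ 0.504 -0.016] [ 0.4987 -0.0136]
```

View pics/o1.png

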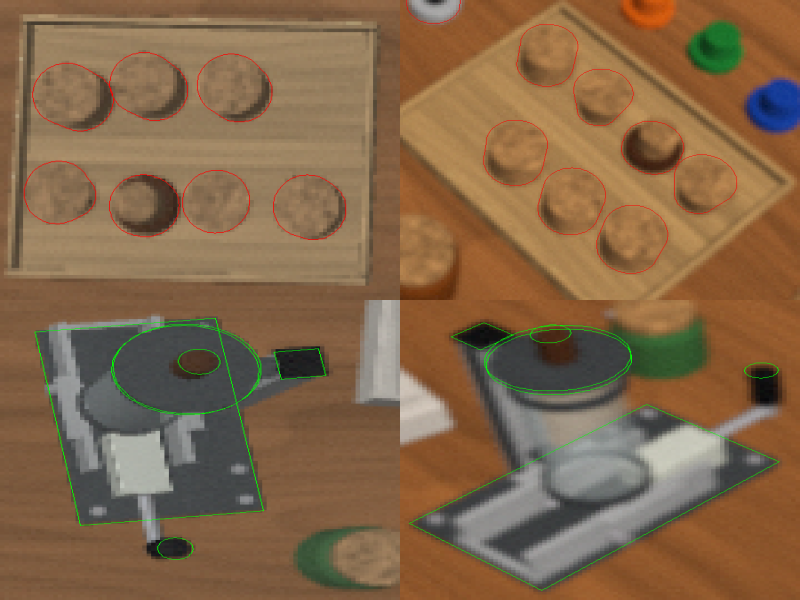

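The four straight stoppers are confirmed (cylinder score beats bung by 8–15), as are the two bungs and the tee. In the scene view the magazine outline is still about 1 px off, so I'll refine it by gradient.

```bash
cat > magfit.py <<'E'
from fit import *
def hm(cam,pts):return cv2.convexHull(proj(cam,pts).astype(np.float32))[:,0]
def F(p,cams):
    v=0
    for c in cams:
        k=M(p,-185,0,0)
        v+=1.5*score(c,hull(c,p[0],p[1],[(.048,.28),(.048,.286)]))+score(c,hull(c,k[0],k[1],[(.013,.057),(.013,.112)]))
        v+=2*score(c,hm(c,[M(p,a,b,p[3]) for a,b in((115,50),(115,-100),(-145,-100),(-145,50))]))
        v+=score(c,hm(c,[M(p,a,b,.265) for a,b in((15,-65),(15,-95),(-15,-95),(-15,-65))]))
    return -v
if __name__=='__main__':
  for cams in(('top','scene'),('top',),('scene',)):
    best=min((minimize(F,[m[0]+a,m[1]+b,m[2],.006],args=(cams,),method='Nelder-Mead',options=dict(initial_simplex=np.array([m[0]+a,m[1]+b,m[2],.006])+np.vstack([np.zeros(4),np.diag([.003,.003,.02,.002])]),maxiter=150)) for a in(-.004,0,.004) for b in(-.004,0,.004)),key=lambda r:r.fun)
    print(cams,best.x.round(4),best.fun)
    if len(cams)==2: np.save('mag.npy',best.x);k=M(best.x,-185,0,.112);print('knob',k)
    d=[minimize(lambda q:-sum(score(c,hull(c,q[0],q[1],[(.013,.287),(.013,.322)])) for c in cams),best.x[:2]+np.array([a,b]),method='Nelder-Mead',options=dict(initial_simplex=[best.x[:2]+np.array([a,b]),best.x[:2]+[.003+a,b],best.x[:2]+[a,b+.003]])) for a in(-.004,0,.004) for b in(-.004,0,.004)]
    d=min(d,key=lambda r:r.fun);print('capknob',d.x.round(4),d.fun)
E
python3 magfit.py
```

```text
('top', 'scene') [ 0.6149 -0.2446  0.1312  0.0034] -453.2821960449219
knob (np.float64(0.4315090643125272), np.float64(-0.268832129536024), 0.112)
capknob [ 0.6147 -0.2449] -63.1943359375
('top',) [ 0.6149 -0.2449  0.1358  0.0079] -223.03607177734375
capknob [ 0.615  -0.2455] -31.915151596069336
('scene',) [ 0.6137 -0.2437  0.1308  0.0031] -238.48678588867188
capknob [ 0.6141 -0.2435] -32.33506393432617
```

Both cameras agree on the magazine within about 1 mm: axis (0.615, −0.245), yaw 0.131. I'll move toward the cap.

>>> servo_tool --plan '[[[-1,17,-39,15,0,0,-0.139],[-1,17,-39,15,0,0,-0.139],[-1,17,-39,15,0,0,-0.139],[-1,17,-39,15,0,0,-0.139],[-1,17,-39,15,0,0,-0.139],[-1,17,-39,15,0,0,-0.139],[-1,17,-39,15,0,0,-0.139],[-1,17,-39,15,0,0,-0.139],[-1,17,-39,15,0,0,0],[-1,17,-39,15,0,0,0],[-1,17,-39,0,0,0,0],[-1,17,-39,0,0,0,0]]]' --force 30

```text
t: 1.3
tool_pos: [0.4691, 0.0688, 0.3801]
orientation: [2.219, 2.223, 0.001]
force: [0.3, 0.9, 1.3]
opening: 0.093
```

>>> servo_tool --plan '[[[-1,18.2,-39.2,0,0,0,0],[-1,18.2,-39.2,0,0,0,0],[-1,18.2,-39.2,0,0,0,0],[-1,18.2,-39.2,0,0,0,0],[-1,18.2,-39.2,0,0,0,0],[-1,18.2,-39.2,0,0,0,0],[-1,18.2,-39.2,0,0,0,0],[-1,18.2,-39.2,0,0,0,0],[-1,0,0,-20,0,0,0],[-1,0,0,0,0,0,0]]]'

```text
t: 2.3
tool_pos: [0.6134, -0.2439, 0.3545]
orientation: [-2.216, -2.217, 0.004]
force: [0.0, -0.5, -0.7]
opening: 0.0927
```

>>> servo_tool --plan '[[[-1,1,-0.5,-25,0,0,0],[-1,0,0,-23,0,0,0],[-1,0,0,0,0,0,0],[1,0,0,0,0,0,0],[1,0,0,0,0,0,0],[1,0,0,0,0,0,0],[1,0,0,0,0,0,0],[1,0,0,0,0,0,0],[1,0,0,0,0,0,0]]]'

```text
t: 3.2
tool_pos: [0.6153, -0.2437, 0.3119]
orientation: [2.219, 2.223, 0.0]
force: [-0.5, -0.3, 0.3]
opening: 0.0497
```

>>> servo_tool --plan '[[[1,0,0,-3,0,0,0],[1,0,0,0,0,0,0],[1,0,0,0,0,0,0],[1,0,0,0,0,0,0],[1,0,0,0,0,0,0],[1,0,0,0,0,0,0]]]'

```text
t: 3.8
tool_pos: [0.6152, -0.2436, 0.3084]
orientation: [-2.219, -2.223, 0.0]
force: [0.2, 0.1, -1.1]
opening: 0.0256
```

>>> servo_tool --plan '[[[1,0,0,10,0,0,0],[1,0,0,40,0,0,0],[1,-20,14,10,0,0,0],[1,-39,27,0,0,0,0],[1,-39,27,0,0,0,0],[1,-39,27,0,0,0,0],[1,-39,27,0,0,0,0],[1,-19,12,-25,0,0,0],[1,0,0,-45,0,0,0],[1,0,0,-45,0,0,0],[1,0,0,-45,0,0,0],[1,0,0,-45,0,0,0]]]'

```text
t: 5.0
tool_pos: [0.4206, -0.1097, 0.1633]
orientation: [2.218, 2.222, 0.002]
force: [0.2, 0.4, -2.3]
opening: 0.0253
```

>>> servo_tool --plan '[[[1,0,0,-45,0,0,0],[1,0,0,-40,0,0,0],[1,0,0,-20,0,0,0],[1,0,0,0,0,0,0],[1,0,0,0,0,0,0]]]'

```text
t: 5.5
tool_pos: [0.4209, -0.1099, 0.0599]
orientation: [2.219, 2.223, 0.0]
force: [1.3, 0.1, -1.6]
opening: 0.0253
```

>>> servo_tool --plan '[[[1,0,0,-12,0,0,0],[1,0,0,-9,0,0,0],[1,0,0,-3,0,0,0],[1,0,0,0,0,0,0],[0,0,0,0,0,0,0],[-0.2,0,0,0,0,0,0],[-0.2,0,0,0,0,0,0],[-0.2,0,0,0,0,0,0],[-0.7,0,0,30,0,0,0],[-0.7,0,0,45,0,0,0],[-0.7,0,0,45,0,0,0],[-0.7,5,40,0,0,0,0]]]'

```text
t: 6.7
tool_pos: [0.4293, -0.0733, 0.162]
orientation: [2.216, 2.21, 0.007]
force: [1.3, 0.6, 0.3]
opening: 0.0783
```

```bash
cat > chk.py <<'E'
import sys,fit
from fit import *
def look(names,tag='x'):
    N=dict(s1=(.5844,.3544),s2=(.5952,.2853),s3=(.5939,.2065),s4=(.4768,.1358),fol=(.5017,-.0146))
    for c in im: im[c]=snap(c,f'{c}_{tag}.png')[...,::-1].copy()
    for n in names:
        k='fol' if n=='fol' else 'cyl'
        print(n,*[(c,r[0].round(4),round(r[1],1)) for c in im for r in[fit.fit(*N[n],k,(c,))]],'| both',fit.fit(*N[n],k)[0].round(4))
if __name__=='__main__':
    look(sys.argv[2:],sys.argv[1]);s=monitor.read_state();print(s['t'],s['tool_pos'].round(4),s['opening'])
E
python3 chk.py a s1 s2 s3 s4 fol
```

```text
Traceback (most recent call last):
  File "chk.py", line 10, in <module>
    look(sys.argv[2:],sys.argv[1]);s=monitor.read_state();print(s['t'],s['tool_pos'].round(4),s['opening'])
    ~~~~^^^^^^^^^^^^^^^^^^^^^^^^^^
  File "chk.py", line 8, in look
    print(n,*[(c,r[0].round(4),round(r[1],1)) for c in im for r in[fit.fit(*N[n],k,(c,))]],'| both',fit.fit(*N[n],k)[0].round(4))
                                                                   ^^^^^^^
AttributeError: 'function' object has no attribute 'fit'
```

```bash
sed -i 's/fit\.fit(/fit(/g; s/import sys,fit/import sys/' chk.py; python3 chk.py a s1 s2 s3 s4 fol
```

```text
s1 ('top', array([0.585, 0.355]), np.float64(34.3)) ('scene', array([0.5838, 0.3544]), np.float64(27.8)) | both [0.5844 0.3545]
s2 ('top', array([0.5953, 0.284 ]), np.float64(37.0)) ('scene', array([0.5949, 0.2864]), np.float64(26.8)) | both [0.5952 0.2856]
s3 ('top', array([0.5944, 0.2056]), np.float64(31.6)) ('scene', array([0.5938, 0.2085]), np.float64(27.7)) | both [0.5938 0.2071]
s4 ('top', array([0.4771, 0.1344]), np.float64(28.5)) ('scene', array([0.4771, 0.1376]), np.float64(26.8)) | both [0.4765 0.1357]
fol ('top', array([ 0.5039, -0.0127]), np.float64(37.4)) ('scene', array([ 0.4988, -0.0141]), np.float64(57.2)) | both [ 0.5007 -0.013 ]
6.9 [ 0.4251 -0.0692  0.1545] 0.07936608858156695
```

>>> servo_tool --plan '[[[-0.8,10.3,41,0,0,0,0],[-0.8,10.3,41,0,0,0,0],[-0.8,10.3,41,0,0,0,0],[-0.8,10.3,41,0,0,0,0],[-0.8,10.3,41,-15,0,0,0],[-0.8,0,0,-30,0,0,0],[-0.8,0,0,0,0,0,0],[-0.8,0,0,0,0,0,0]]]'

```text
t: 7.7
tool_pos: [0.4755, 0.1343, 0.1085]
orientation: [-2.218, -2.222, 0.005]
force: [1.1, -0.2, 0.6]
opening: 0.0835
```

>>> servo_tool --plan '[[[-0.8,1,1.5,-30,0,0,0],[-0.8,0,0,-26,0,0,0],[-0.8,0,0,0,0,0,0],[-0.8,0,0,0,0,0,0],[0.5,0,0,0,0,0,0],[0.5,0,0,0,0,0,0],[0.5,0,0,0,0,0,0],[0.5,0,0,0,0,0,0],[0.5,0,0,0,0,0,0],[0.5,0,0,0,0,0,0]]]' --force 12

```text
t: 8.7
tool_pos: [0.4784, 0.137, 0.0546]
orientation: [2.218, 2.223, 0.002]
force: [-1.1, -0.6, 5.9]
opening: 0.0597
```

>>> servo_tool --plan '[[[0.5,0,0,20,0,0,0],[0.5,0,0,45,0,0,0],[0.5,13.7,-38.2,23,0,0,0],[0.5,13.7,-38.2,23,0,0,0],[0.5,13.7,-38.2,23,0,0,0],[0.5,13.7,-38.2,23,0,0,0],[0.5,13.7,-38.2,23,0,0,0],[0.5,13.7,-38.2,23,0,0,0],[0.5,13.7,-38.2,23,0,0,0],[0.5,13.7,-38.2,23,0,0,0],[0.5,13.7,-38.2,23,0,0,0],[0.5,13.7,-38.2,23,0,0,0]]]'

```text
t: 9.9
tool_pos: [0.6149, -0.2464, 0.3493]
orientation: [-2.219, -2.224, -0.0]
force: [0.4, -0.1, -0.3]
opening: 0.0592
```

>>> servo_tool --plan '[[[0.5,0,0,0,0,0,0],[0.5,0,0,0,0,0,0]]]'

```text
t: 10.1
tool_pos: [0.6149, -0.2459, 0.3482]
orientation: [-2.22, -2.222, -0.0]
force: [0.3, -0.2, -1.5]
opening: 0.0593
```

Run:
```python
from h import *
s=monitor.read_state();print(s['t'],s['tool_pos'].round(4),s['orientation'].round(3),s['force'].round(1),s['opening'])
a=snap('scene','s2.png');b=snap('top','t2.png')
z=lambda i,x,y:cv2.resize(i[y:y+100,x:x+100,::-1],(400,400),interpolation=3)
cv2.imwrite('pics/v7.png',np.hstack([z(a,200,100),z(b,345,110)]))
```

```text
10.1 [ 0.6149 -0.2459  0.3482] [-2.22  -2.222 -0.   ] [ 0.3 -0.2 -1.5] 0.059278082985961635
```

View pics/v7.png

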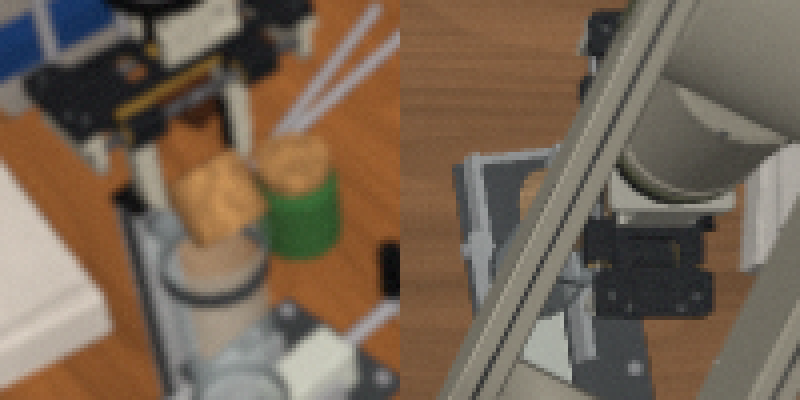

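The scene view (left) shows the stopper tilted in the jaws by 20–30° above the tube mouth at (220,250). My rising diagonal clipped the rim. I'll set it upright on clear bench at (0.62, −0.06), regrasp it, and rise fully before crossing from now on.

>>> servo_tool --plan '[[[0.5,0,0,15,0,0,0],[0.5,1,37,0,0,0,0],[0.5,1,37,0,0,0,0],[0.5,1,37,0,0,0,0],[0.5,1,37,0,0,0,0],[0.5,1,37,-20,0,0,0],[0.5,0,0,-45,0,0,0],[0.5,0,0,-45,0,0,0],[0.5,0,0,-45,0,0,0],[0.5,0,0,-45,0,0,0],[0.5,0,0,-45,0,0,0],[0.5,0,0,-30,0,0,0]]]'

```text
t: 11.4
tool_pos: [0.6163, -0.0579, 0.0841]
orientation: [-2.214, -2.223, 0.005]
force: [-0.3, -0.4, -1.0]
opening: 0.0594
```

>>> servo_tool --plan '[[[0.5,0,0,-10,0,0,0],[0.5,0,0,-5,0,0,0],[0.5,0,0,-5,0,0,0],[0.5,0,0,-4,0,0,0],[0.5,0,0,-4,0,0,0],[0.5,0,0,0,0,0,0]]]' --force 4

```text
t: 12.0
tool_pos: [0.62, -0.0602, 0.061]
orientation: [2.219, 2.223, 0.001]
force: [-1.0, 0.5, 0.0]
opening: 0.06
```

>>> servo_tool --plan '[[[0.5,0,0,-4,0,0,0],[0.5,0,0,-4,0,0,0],[0.5,0,0,-3,0,0,0],[0.5,0,0,-2,0,0,0],[0.5,0,0,0,0,0,0],[-0.6,0,0,0,0,0,0],[-0.6,0,0,0,0,0,0],[-0.6,0,0,0,0,0,0],[-0.6,0,0,0,0,0,0]]]'

```text
t: 12.9
tool_pos: [0.6195, -0.06, 0.0473]
orientation: [-2.219, -2.223, 0.0]
force: [-1.3, -0.6, 0.9]
opening: 0.0745
```

>>> servo_tool --plan '[[[-0.7,0,0,20,0,0,0],[-0.7,0,0,0,0,0,-0.1428],[-0.7,0,0,0,0,0,-0.1428],[-0.7,0,0,0,0,0,-0.1428],[-0.7,0,0,0,0,0,-0.1428],[-0.7,0,0,0,0,0,-0.1428],[-0.7,0,0,0,0,0,-0.1428],[-0.7,0,0,0,0,0,-0.1428],[-0.7,0,0,0,0,0,-0.1428],[-0.7,0,0,0,0,0,-0.1428],[-0.7,0,0,0,0,0,-0.1428],[-0.7,0,0,0,0,0,-0.1428]]]'

```text
t: 14.1
tool_pos: [0.6196, -0.06, 0.0675]
orientation: [-3.141, 0.006, 0.0]
force: [-0.6, 0.9, -0.3]
opening: 0.079
```

>>> servo_tool --plan '[[[-0.7,0,0,-15,0,0,0],[-0.7,0,0,0,0,0,0],[0.5,0,0,0,0,0,0],[0.5,0,0,0,0,0,0],[0.5,0,0,0,0,0,0],[0.5,0,0,0,0,0,0],[0.5,0,0,0,0,0,0],[0.5,0,0,0,0,0,0]]]' --force 20

```text
t: 14.9
tool_pos: [0.6276, -0.0618, 0.0615]
orientation: [3.138, 0.009, 0.027]
force: [2.5, -4.7, 34.4]
opening: 0.0358
```

>>> servo_tool --plan '[[[-0.7,0,0,0,0,0,0],[-0.9,0,0,0,0,0,0],[-0.9,0,0,2,0,0,0],[-0.9,0,0,40,0,0,0],[-0.9,0,0,45,0,0,0],[-0.9,0,45,20,0,0,0],[-0.9,0,45,20,0,0,0],[-0.9,0,45,20,0,0,0],[-0.9,0,0,0,0,0,0]]]'

```text
t: 15.8
tool_pos: [0.6211, 0.0804, 0.2028]
orientation: [-3.139, -0.017, -0.008]
force: [-0.1, 0.4, -0.3]
opening: 0.0882
```

Run:
```python
from h import *
s=monitor.read_state();print(s['t'],s['tool_pos'].round(4),s['orientation'].round(3),s['force'].round(1),s['opening'])
a=snap('scene','s3.png');b=snap('top','t3.png')
z=lambda i,x,y:cv2.resize(i[y:y+130,x:x+100,::-1],(400,520),interpolation=3)
cv2.imwrite('pics/v8.png',np.hstack([z(a,270,160),z(b,300,130)]))
```

```text
15.8 [0.6211 0.0804 0.2028] [-3.139 -0.017 -0.008] [-0.1  0.4 -0.3] 0.08815664644905913
```

View pics/v8.png

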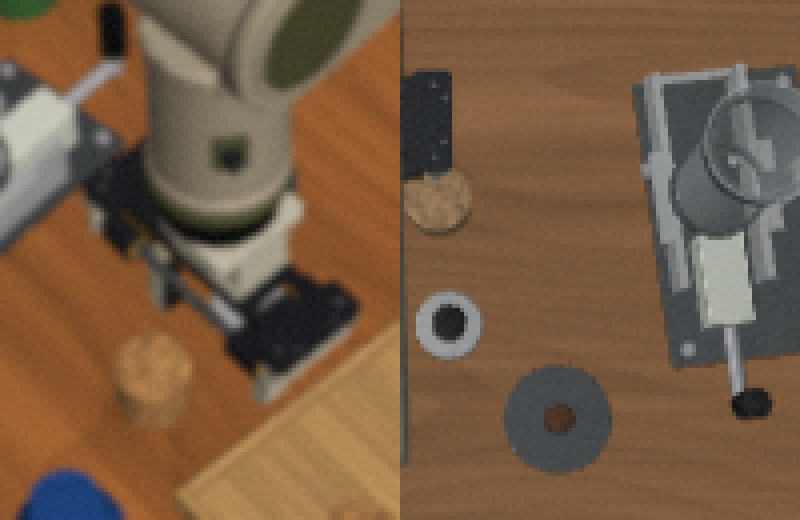

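The stopper stands upright but has moved to about top (309,180), scene (308,255). I'll locate it there.

```bash
cat > loc.py <<'E'
from fit import *
def load(tag_s,tag_t):
    im['scene']=cv2.imread('pics/'+tag_s);im['top']=cv2.imread('pics/'+tag_t)
prof['bench']=[(.03,0),(.03,.05)]
E
python3 - <<'E'
from loc import *
load('s3.png','t3.png')
p=ray('top',309,180,.045);print(p);x,y=p[:2]
for c in (('top',),('scene',),('top','scene')): print(c,fit(x,y,'bench',c))
E
```

```text
[ 0.60868072 -0.00524677  0.045     ]
('top',) (array([0.60276168, 0.00425051]), np.float64(32.459983825683594))
('scene',) (array([ 0.61237826, -0.00314027]), np.float64(20.53106117248535))
('top', 'scene') (array([ 0.60920571, -0.00574693]), np.float64(48.36329650878906))
```

>>> servo_tool --plan '[[[-0.8,-20,45,10,0,0,0],[-0.8,-20,45,10,0,0,0],[-0.8,0,0,0,0,0,0]]]'

```text
t: 16.2
tool_pos: [0.5784, 0.1678, 0.2196]
orientation: [-3.14, -0.011, 0.001]
force: [0.9, -0.1, 0.3]
opening: 0.0838
```

Run:
```python
from loc import *
snap('scene','s4.png');snap('top','t4.png');load('s4.png','t4.png')
for c in (('top',),('scene',),('top','scene')): print(c,fit(.610,-.005,'bench',c),fit(.502,-.014,'fol',c))
print(monitor.read_state()['tool_pos'])
```

```text
('top',) (array([ 0.61165569, -0.00571665]), np.float64(27.737194061279297)) (array([ 0.504, -0.016]), np.float64(60.0))
('scene',) (array([ 0.61214672, -0.00325783]), np.float64(20.807411193847656)) (array([ 0.50112391, -0.01349324]), np.float64(47.51570510864258))
('top', 'scene') (array([ 0.61165234, -0.00450195]), np.float64(47.78462219238281)) (array([ 0.50213197, -0.01406709]), np.float64(107.18324279785156))
[0.57957313 0.16400701 0.21844768]
```

>>> servo_tool --plan '[[[-0.8,8,-42,0,0,0,0],[-0.8,8,-42,0,0,0,0],[-0.8,8,-42,0,0,0,0],[-0.8,8,-42,0,0,0,0],[-0.8,0,0,-45,0,0,0],[-0.8,0,0,-45,0,0,0],[-0.8,0,0,0,0,0,0],[-0.8,0,0,0,0,0,0]]]'

```text
t: 17.1
tool_pos: [0.6107, -0.0051, 0.1283]
orientation: [-3.142, -0.001, 0.006]
force: [0.1, -0.7, 1.1]
opening: 0.0834
```

>>> servo_tool --plan '[[[-0.8,1,0,-40,0,0,0],[-0.8,0,0,-30,0,0,0],[-0.8,0,0,-13,0,0,0],[-0.8,0,0,0,0,0,0],[0.5,0,0,0,0,0,0],[0.5,0,0,0,0,0,0],[0.5,0,0,0,0,0,0],[0.5,0,0,0,0,0,0],[0.5,0,0,0,0,0,0],[0.5,0,0,0,0,0,0]]]' --force 20

```text
t: 18.1
tool_pos: [0.6141, -0.0036, 0.0482]
orientation: [3.141, 0.003, 0.004]
force: [0.0, -0.2, 6.5]
opening: 0.06
```

>>> servo_tool --plan '[[[0.5,0,0,15,0,0,0],[0.5,0,0,35,0,0,0],[0.5,0,0,45,0,0,0],[0.5,0,0,45,0,0,0],[0.5,0,0,45,0,0,0],[0.5,0,0,45,0,0,0],[0.5,0,0,45,0,0,0],[0.5,0,0,45,0,0,0],[0.5,0,-30,10,0,0,0],[0.5,0,-40,0,0,0,0],[0.5,1,-40,0,0,0,0],[0.5,1,-40,0,0,0,0]]]'

```text
t: 19.3
tool_pos: [0.6145, -0.1547, 0.3779]
orientation: [3.141, 0.004, 0.001]
force: [0.2, 0.6, -0.9]
opening: 0.0597
```

>>> servo_tool --plan '[[[0.5,0,-40,0,0,0,0],[0.5,0,-40,0,0,0,0],[0.5,0,-11,0,0,0,0],[0.5,0,0,0,0,0,0],[0.5,0,0,0,0,0,0]]]'

```text
t: 19.8
tool_pos: [0.6149, -0.2437, 0.377]
orientation: [-3.141, -0.003, -0.0]
force: [-0.8, 0.6, 0.3]
opening: 0.0594
```

Run:
```python
from h import *
s=monitor.read_state();print(s['t'],s['tool_pos'].round(4),s['orientation'].round(3),s['force'].round(1),s['opening'])
a=snap('scene','s5.png')
z=lambda i,x,y:cv2.resize(i[y:y+100,x:x+120,::-1],(600,500),interpolation=3)
cv2.imwrite('pics/v9.png',z(a,190,100))
```

```text
19.8 [ 0.6149 -0.2437  0.377 ] [-3.141e+00 -3.000e-03 -0.000e+00] [-0.8  0.6  0.3] 0.05935399601657662
```

View pics/v9.png

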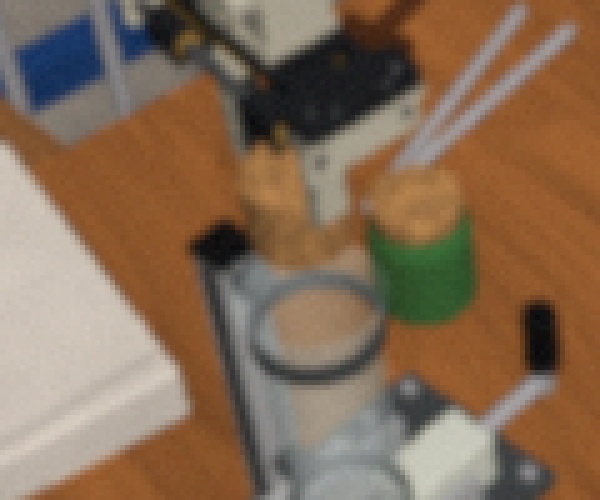

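>>> servo_tool --plan '[[[0.5,1,-1,-25,0,0,0],[0.5,0,0,-15,0,0,0],[0.5,0,0,-8,0,0,0],[0.5,0,0,-8,0,0,0],[0.5,0,0,0,0,0,0]]]' --force 8

```text
t: 20.35
tool_pos: [0.6158, -0.2446, 0.3199]
orientation: [-3.141, -0.005, 0.002]
force: [-0.2, -0.2, -0.6]
opening: 0.0599
```

>>> servo_tool --plan '[[[0.5,0,0,-6,0,0,0],[0.5,0,0,-6,0,0,0],[0.5,0,0,-6,0,0,0],[0.5,0,0,0,0,0,0]]]'

```text
t: 20.75
tool_pos: [0.6155, -0.2454, 0.3011]
orientation: [-3.141, -0.003, 0.003]
force: [-0.3, -0.5, -1.3]
opening: 0.0602
```

>>> servo_tool --plan '[[[0.5,0,0,-6,0,0,0],[0.5,0,0,0,0,0,0],[-0.8,0,0,0,0,0,0],[-0.8,0,0,0,0,0,0],[-0.8,0,0,0,0,0,0],[-0.8,0,0,5,0,0,0],[-0.8,0,0,30,0,0,0],[-0.8,0,0,45,0,0,0],[-0.8,-10,45,0,0,0,0],[-0.8,-10,45,0,0,0,0],[-0.8,0,45,0,0,0,0],[-0.8,0,45,0,0,0,0]]]'

```text
t: 21.95
tool_pos: [0.5956, -0.0641, 0.3776]
orientation: [3.141, 0.002, 0.002]
force: [0.3, 0.2, -0.0]
opening: 0.0837
```

Run:
```python
from loc import *
snap('scene','s6.png');snap('top','t6.png');load('s6.png','t6.png')
N=dict(s1=(.5844,.3544),s2=(.5952,.2853),s3=(.5939,.2065))
for n in N: print(n,*[(fit(*N[n],'cyl',c)[0].round(4)) for c in (('top',),('scene',),('top','scene'))])
s=monitor.read_state();print(s['t'],s['tool_pos'].round(4),s['orientation'].round(3),s['force'].round(1),s['opening'])
z=lambda i,x,y:cv2.resize(i[y:y+130,x:x+100,::-1],(400,520),interpolation=3)
cv2.imwrite('pics/v10.png',np.hstack([z(im['scene'][...,::-1],200,120),z(im['top'][...,::-1],345,130)]))
```

```text
s1 [0.5854 0.3552] [0.5836 0.3543] [0.5844 0.3544]
s2 [0.5953 0.2841] [0.5949 0.2863] [0.5953 0.2854]
s3 [0.5946 0.2056] [0.5938 0.2085] [0.5941 0.2065]
22.05 [ 0.596  -0.0603  0.378 ] [-3.14e+00 -1.20e-02 -3.00e-03] [-0.1 -1.2  1.1] 0.08390604585203115
```

View pics/v10.png

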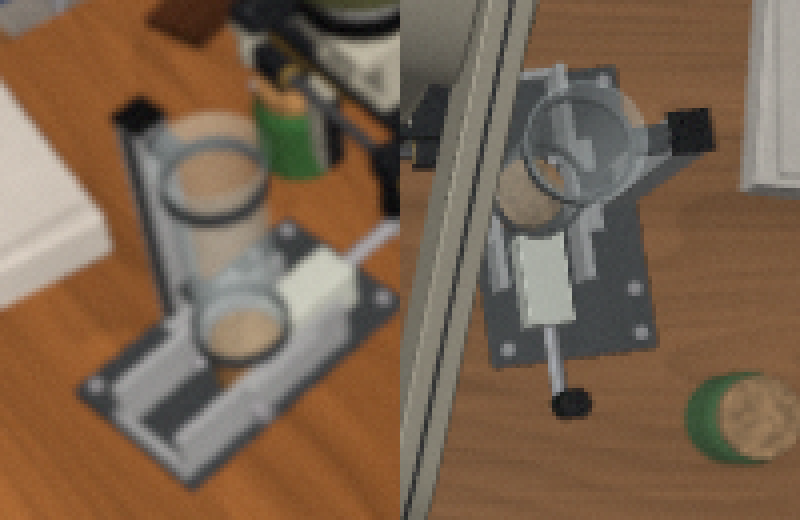

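The first stopper sits flat at the tube's foot, seen in scene through the shoe at (259,203). The other three stoppers haven't moved. Next is s3.

>>> servo_tool --plan '[[[-0.8,0,24.2,0,0,0,0.1428],[-0.8,0,24.2,-20,0,0,0.1428],[-0.8,0,24.2,-25,0,0,0.1428],[-0.8,0,24.2,-25,0,0,0.1428],[-0.8,0,24.2,-25,0,0,0.1428],[-0.8,0,24.2,-25,0,0,0.1428],[-0.8,0,24.2,-25,0,0,0.1428],[-0.8,0,24.2,-25,0,0,0.1428],[-0.8,0,24.2,-25,0,0,0.1428],[-0.8,0,24.2,-25,0,0,0.1428],[-0.8,0,24.2,-25,0,0,0.1428],[-0.8,0,0,0,0,0,0]]]'

```text
t: 23.25
tool_pos: [0.5933, 0.202, 0.1271]
orientation: [-2.21, -2.228, 0.008]
force: [-0.3, -0.2, -0.8]
opening: 0.0836
```

>>> servo_tool --plan '[[[-0.8,0,0,-25,0,0,0],[-0.8,0,0,0,0,0,0],[-0.8,0,0,0,0,0,0]]]' --force 20

```text
t: 23.55
tool_pos: [0.5962, 0.1997, 0.1072]
orientation: [2.222, 2.221, -0.001]
force: [-0.5, 0.4, -0.7]
opening: 0.0838
```

>>> servo_tool --plan '[[[-0.8,-2,7,-15,0,0,0],[-0.8,0,0,-25,0,0,0],[-0.8,0,0,-14,0,0,0],[-0.8,0,0,0,0,0,0],[0.5,0,0,0,0,0,0],[0.5,0,0,0,0,0,0],[0.5,0,0,0,0,0,0],[0.5,0,0,0,0,0,0],[0.5,0,0,0,0,0,0],[0.5,0,0,0,0,0,0]]]'

```text
t: 24.55
tool_pos: [0.5948, 0.2079, 0.0538]
orientation: [2.219, 2.223, 0.003]
force: [-0.3, -0.1, 5.5]
opening: 0.0594
```

>>> servo_tool --plan '[[[0.5,0,0,15,0,0,0],[0.5,0,0,35,0,0,0],[0.5,0,0,45,0,0,0],[0.5,0,-10,45,0,0,0],[0.5,2,-20,45,0,0,0],[0.5,2,-20,45,0,0,0],[0.5,2,-20,45,0,0,0],[0.5,2,-20,45,0,0,0],[0.5,2,-45,0,0,0,0],[0.5,2,-45,0,0,0,0],[0.5,2,-45,0,0,0,0],[0.5,2,-45,0,0,0,0]]]'

```text
t: 25.75
tool_pos: [0.6094, -0.0639, 0.3736]
orientation: [2.218, 2.224, 0.001]
force: [-0.1, 0.8, 0.1]
opening: 0.0597
```

>>> servo_tool --plan '[[[0.5,2,-45,0,0,0,0],[0.5,1,-45,0,0,0,0],[0.5,1,-45,0,0,0,0],[0.5,0,-35,0,0,0,0],[0.5,0,-10,0,0,0,0],[0.5,0,0,0,0,0,0],[0.5,0,0,0,0,0,0]]]'

```text
t: 26.45
tool_pos: [0.614, -0.2413, 0.3729]
orientation: [-2.219, -2.224, -0.001]
force: [-0.2, -0.2, -0.5]
opening: 0.0596
```

>>> servo_tool --plan '[[[0.5,1,-2.5,-25,0,0,0],[0.5,0,0,-15,0,0,0],[0.5,0,0,-9,0,0,0],[0.5,0,0,-7,0,0,0],[0.5,0,0,-7,0,0,0],[0.5,0,0,-7,0,0,0],[0.5,0,0,-4,0,0,0],[0.5,0,0,0,0,0,0]]]' --force 8

```text
t: 27.25
tool_pos: [0.6147, -0.2447, 0.2979]
orientation: [-2.219, -2.223, 0.0]
force: [-0.2, 0.5, -0.1]
opening: 0.0596
```

Clean entry, no contact force. I'll release and go for s2.

>>> servo_tool --plan '[[[-0.8,0,0,0,0,0,0],[-0.8,0,0,0,0,0,0],[-0.8,0,0,0,0,0,0],[-0.8,0,0,5,0,0,0],[-0.8,0,0,30,0,0,0],[-0.8,0,20,45,0,0,0],[-0.8,-2,45,0,0,0,0],[-0.8,-2,45,0,0,0,0],[-0.8,-2,45,0,0,0,0],[-0.8,-2,45,-15,0,0,0],[-0.8,-2,45,-20,0,0,0],[-0.8,-2,45,-20,0,0,0]]]' --force 20

```text
t: 28.45
tool_pos: [0.6029, 0.0469, 0.3241]
orientation: [2.218, 2.222, 0.002]
force: [-0.2, 0.3, -0.2]
opening: 0.0839
```

Run:
```python
from loc import *
snap('scene','s7.png');snap('top','t7.png');load('s7.png','t7.png')
N=dict(s1=(.5844,.3544),s2=(.5952,.2853))
for n in N: print(n,*[(fit(*N[n],'cyl',c)[0].round(4)) for c in (('top',),('scene',),('top','scene'))])
# stack-top check: cork-coloured pixels within tube
for z in (.062,.112,.162,.212): print(z,proj('scene',[(.6149,-.2446,z)]).round(),proj('top',[(.6149,-.2446,z)]).round())
print(monitor.read_state()['tool_pos'])
```

```text
s1 [0.5851 0.355 ] [0.5838 0.3544] [0.5844 0.3544]
s2 [0.5949 0.2842] [0.595  0.2864] [0.5952 0.2856]
0.062 [[260. 203.]] [[378. 178.]]
0.112 [[258. 193.]] [[381. 175.]]
0.162 [[256. 184.]] [[384. 173.]]
0.212 [[254. 173.]] [[387. 170.]]
[0.60120465 0.05058304 0.32064646]
```

>>> servo_tool --plan '[[[-0.8,-1,34,-28,0,0,0],[-0.8,-1,34,-28,0,0,0],[-0.8,-1,34,-28,0,0,0],[-0.8,-1,34,-28,0,0,0],[-0.8,-1,34,-28,0,0,0],[-0.8,-1,34,-28,0,0,0],[-0.8,0,31,-28,0,0,0],[-0.8,0,0,-15,0,0,0],[-0.8,0,0,0,0,0,0],[-0.8,0,0,0,0,0,0]]]'

```text
t: 29.55
tool_pos: [0.5977, 0.2791, 0.1135]
orientation: [2.22, 2.222, 0.0]
force: [0.6, -0.0, 0.5]
opening: 0.0834
```

>>> servo_tool --plan '[[[-0.8,-2.5,5.5,-20,0,0,0],[-0.8,0,0,-25,0,0,0],[-0.8,0,0,-15,0,0,0],[-0.8,0,0,0,0,0,0],[0.5,0,0,0,0,0,0],[0.5,0,0,0,0,0,0],[0.5,0,0,0,0,0,0],[0.5,0,0,0,0,0,0],[0.5,0,0,0,0,0,0],[0.5,0,0,0,0,0,0]]]'

```text
t: 30.55
tool_pos: [0.5953, 0.2859, 0.054]
orientation: [2.218, 2.223, 0.003]
force: [0.4, -1.0, 6.3]
opening: 0.0594
```

>>> servo_tool --plan '[[[0.5,0,0,15,0,0,0],[0.5,0,0,35,0,0,0],[0.5,0,0,45,0,0,0],[0.5,0,-20,45,0,0,0],[0.5,2,-20,45,0,0,0],[0.5,2,-20,45,0,0,0],[0.5,2,-20,45,0,0,0],[0.5,2,-20,45,0,0,0],[0.5,2,-45,0,0,0,0],[0.5,2,-45,0,0,0,0],[0.5,2,-45,0,0,0,0],[0.5,2,-45,0,0,0,0]]]'

```text
t: 31.75
tool_pos: [0.6099, 0.0042, 0.3736]
orientation: [2.218, 2.224, 0.001]
force: [-0.1, 0.1, -0.2]
opening: 0.0594
```

>>> servo_tool --plan '[[[0.5,2,-45,0,0,0,0],[0.5,1,-45,0,0,0,0],[0.5,1,-45,0,0,0,0],[0.5,0,-45,0,0,0,0],[0.5,0,-45,0,0,0,0],[0.5,0,-20,0,0,0,0],[0.5,0,-6,0,0,0,0],[0.5,0,0,0,0,0,0],[0.5,0,0,0,0,0,0]]]'

```text
t: 32.65
tool_pos: [0.6148, -0.2436, 0.373]
orientation: [-2.217, -2.225, -0.001]
force: [-0.6, 0.3, -0.2]
opening: 0.0594
```

>>> servo_tool --plan '[[[0.5,0,-1,-25,0,0,0],[0.5,0,0,-15,0,0,0],[0.5,0,0,-9,0,0,0],[0.5,0,0,-7,0,0,0],[0.5,0,0,-7,0,0,0],[0.5,0,0,-7,0,0,0],[0.5,0,0,-4,0,0,0],[0.5,0,0,0,0,0,0]]]' --force 8

```text
t: 33.45
tool_pos: [0.6142, -0.2463, 0.2979]
orientation: [-2.219, -2.223, 0.0]
force: [0.0, -1.3, -0.5]
opening: 0.0596
```

>>> servo_tool --plan '[[[-0.8,0,0,0,0,0,0],[-0.8,0,0,0,0,0,0],[-0.8,0,0,0,0,0,0],[-0.8,0,0,5,0,0,0],[-0.8,0,0,30,0,0,0],[-0.8,0,20,45,0,0,0],[-0.8,-3,45,0,0,0,0],[-0.8,-3,45,0,0,0,0],[-0.8,-3,45,0,0,0,0],[-0.8,-3,45,-15,0,0,0],[-0.8,-3,45,-20,0,0,0],[-0.8,-3,45,-20,0,0,0]]]' --force 20

```text
t: 34.65
tool_pos: [0.5963, 0.0454, 0.3241]
orientation: [2.218, 2.222, 0.002]
force: [1.2, 0.3, 0.4]
opening: 0.0836
```

Run:
```python
from loc import *
snap('scene','s8.png');snap('top','t8.png');load('s8.png','t8.png')
N=dict(s1=(.5844,.3544))
for n in N: print(n,*[(fit(*N[n],'cyl',c)[0].round(4)) for c in (('top',),('scene',),('top','scene'))])
print(monitor.read_state()['tool_pos'])
z=lambda i,x,y:cv2.resize(i[y:y+130,x:x+100],(400,520),interpolation=3)
cv2.imwrite('pics/v11.png',np.hstack([z(im['scene'],200,120),z(im['top'],345,130)]))
```

```text
s1 [0.5845 0.3554] [0.5837 0.3541] [0.5841 0.355 ]
[0.59462482 0.04901534 0.32071525]
```

View pics/v11.png

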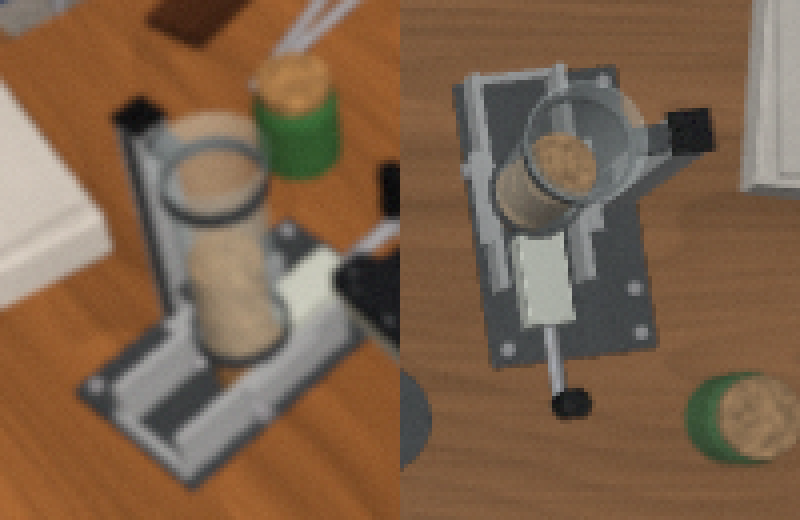

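The scene and top views show three stoppers stacked flat in the tube, with the top one at top-view (386,171) where it should be. Next is s1, the last.

>>> servo_tool --plan '[[[-0.7,-1,40,-25,0,0,0],[-0.7,-1,40,-25,0,0,0],[-0.7,-1,40,-25,0,0,0],[-0.7,-1,40,-25,0,0,0],[-0.7,-1,40,-25,0,0,0],[-0.7,-1,40,-25,0,0,0],[-0.7,-2,40,-25,0,0,0],[-0.7,-2,26,-25,0,0,0],[-0.7,0,0,-10,0,0,0],[-0.7,0,0,0,0,0,0],[-0.7,0,0,0,0,0,0]]]'

```text
t: 35.85
tool_pos: [0.5876, 0.3484, 0.1148]
orientation: [2.22, 2.222, 0.001]
force: [0.3, -0.4, -0.0]
opening: 0.0791
```

>>> servo_tool --plan '[[[-0.7,-3.5,6,-20,0,0,0],[-0.7,0,0,-25,0,0,0],[-0.7,0,0,-16,0,0,0],[-0.7,0,0,0,0,0,0],[0.5,0,0,0,0,0,0],[0.5,0,0,0,0,0,0],[0.5,0,0,0,0,0,0],[0.5,0,0,0,0,0,0],[0.5,0,0,0,0,0,0],[0.5,0,0,0,0,0,0]]]'

```text
t: 36.85
tool_pos: [0.5841, 0.356, 0.0544]
orientation: [2.218, 2.223, 0.004]
force: [-0.6, -1.1, 6.9]
opening: 0.0593
```

>>> servo_tool --plan '[[[0.5,0,0,15,0,0,0],[0.5,0,0,35,0,0,0],[0.5,0,0,45,0,0,0],[0.5,3,-20,45,0,0,0],[0.5,3,-20,45,0,0,0],[0.5,3,-20,45,0,0,0],[0.5,3,-20,45,0,0,0],[0.5,3,-20,45,0,0,0],[0.5,3,-45,0,0,0,0],[0.5,3,-45,0,0,0,0],[0.5,3,-45,0,0,0,0],[0.5,3,-45,0,0,0,0]]]'

```text
t: 38.05
tool_pos: [0.6094, 0.0742, 0.3737]
orientation: [2.218, 2.224, 0.001]
force: [-0.0, 0.4, 0.1]
opening: 0.0597
```

>>> servo_tool --plan '[[[0.5,3,-45,0,0,0,0],[0.5,1,-45,0,0,0,0],[0.5,0,-45,0,0,0,0],[0.5,0,-45,0,0,0,0],[0.5,0,-45,0,0,0,0],[0.5,0,-45,0,0,0,0],[0.5,0,-40,0,0,0,0],[0.5,0,-10,0,0,0,0],[0.5,0,0,0,0,0,0],[0.5,0,0,0,0,0,0]]]'

```text
t: 39.05
tool_pos: [0.614, -0.2433, 0.373]
orientation: [-2.219, -2.224, -0.001]
force: [0.9, -0.5, -1.2]
opening: 0.0598
```

>>> servo_tool --plan '[[[0.5,1,-1,-25,0,0,0],[0.5,0,0,-15,0,0,0],[0.5,0,0,-9,0,0,0],[0.5,0,0,-7,0,0,0],[0.5,0,0,-7,0,0,0],[0.5,0,0,-7,0,0,0],[0.5,0,0,-4,0,0,0],[0.5,0,0,0,0,0,0]]]' --force 8

```text
t: 39.85
tool_pos: [0.6147, -0.2453, 0.2979]
orientation: [-2.219, -2.223, 0.0]
force: [-0.4, -0.7, -0.3]
opening: 0.0597
```

>>> servo_tool --plan '[[[-0.8,0,0,0,0,0,0],[-0.8,0,0,0,0,0,0],[-0.8,0,0,0,0,0,0],[-0.8,0,0,5,0,0,0],[-0.8,0,0,30,0,0,0],[-0.8,0,20,45,0,0,0],[-0.6,-6,45,0,0,0,0],[-0.6,-6,45,0,0,0,0],[-0.6,-6,45,0,0,0,0],[-0.6,0,0,0,0,0,0],[-0.6,0,0,0,0,0,0]]]' --force 30

```text
t: 40.95
tool_pos: [0.597, -0.0895, 0.3795]
orientation: [2.216, 2.225, 0.001]
force: [-0.0, 0.3, 0.4]
opening: 0.0742
```

Run:
```python
from loc import *
snap('scene','s9.png');snap('top','t9.png');load('s9.png','t9.png')
for k in(('top',),('scene',),('top','scene')): print(k,fit(.502,-.0145,'fol',k))
prof['fk']=[(.015,.022),(.015,.06)]
for k in(('top',),('scene',),('top','scene')): print(k,fit(.502,-.0145,'fk',k))
print(monitor.read_state()['tool_pos'])
```

```text
('top',) (array([ 0.50551804, -0.01649748]), np.float64(51.913963317871094))
('scene',) (array([ 0.49880975, -0.0137515 ]), np.float64(57.49692916870117))
('top', 'scene') (array([ 0.50226364, -0.01585138]), np.float64(102.203857421875))
('top',) (array([ 0.50269049, -0.01781659]), np.float64(59.592872619628906))
('scene',) (array([ 0.50381116, -0.01168182]), np.float64(59.595916748046875))
('top', 'scene') (array([ 0.50149434, -0.01571238]), np.float64(115.11019134521484))
[ 0.59703662 -0.09124131  0.37875351]
```

>>> servo_tool --plan '[[[-0.6,-19,15.4,-40,0,0,0],[-0.6,-19,15.4,-40,0,0,0],[-0.6,-19,15.4,-40,0,0,0],[-0.6,-19,15.4,-40,0,0,0],[-0.6,-19,15.4,-40,0,0,0],[-0.6,0,0,-40,0,0,0],[-0.6,0,0,-20,0,0,0],[-0.6,0,0,0,0,0,0],[-0.6,0,0,0,0,0,0]]]'

```text
t: 41.95
tool_pos: [0.5023, -0.0144, 0.1191]
orientation: [-2.221, -2.222, 0.0]
force: [-0.2, -1.3, 0.7]
opening: 0.0744
```

>>> servo_tool --plan '[[[-0.4,0,0,-35,0,0,0],[-0.2,0,0,-20,0,0,0],[0,0,0,-10,0,0,0],[0.9,0,0,0,0,0,0],[0.9,0,0,0,0,0,0],[0.9,0,0,0,0,0,0],[0.9,0,0,0,0,0,0],[0.9,0,0,0,0,0,0],[0.9,0,0,0,0,0,0]]]'

```text
t: 42.85
tool_pos: [0.5031, -0.0136, 0.0552]
orientation: [2.218, 2.222, 0.002]
force: [-2.3, -0.0, 6.9]
opening: 0.0298
```

>>> servo_tool --plan '[[[0.9,0,0,15,0,0,0],[0.9,0,0,35,0,0,0],[0.9,0,0,45,0,0,0],[0.9,0,0,45,0,0,0],[0.9,0,0,45,0,0,0],[0.9,0,0,45,0,0,0],[0.9,0,0,45,0,0,0],[0.9,0,0,45,0,0,0],[0.9,18,-37,5,0,0,0],[0.9,18,-37,0,0,0,0],[0.9,18,-37,0,0,0,0],[0.9,18,-37,0,0,0,0]]]'

```text
t: 44.05
tool_pos: [0.5744, -0.1627, 0.3788]
orientation: [2.218, 2.224, 0.0]
force: [1.4, -0.2, -3.1]
opening: 0.0294
```

>>> servo_tool --plan '[[[0.9,18,-37,0,0,0,0],[0.9,18,-37,0,0,0,0],[0.9,4,-9,0,0,0,0],[0.9,0,0,0,0,0,0],[0.9,0,0,0,0,0,0]]]'

```text
t: 44.55
tool_pos: [0.6138, -0.2435, 0.3786]
orientation: [-2.218, -2.224, -0.001]
force: [-0.1, 0.2, -1.2]
opening: 0.029
```

Run:
```python
from loc import *
snap('scene','s10.png');snap('top','t10.png');load('s10.png','t10.png')
s=monitor.read_state();print(s['tool_pos'].round(4),s['force'].round(1),s['opening'])
z0=s['tool_pos'][2]-.0552
for k in((.03,0),(.03,.022)): pass
prof['f2']=[(.03,z0),(.03,z0+.022)]
print(fit(.615,-.245,'f2',('scene',)))
z=lambda i,x,y:cv2.resize(i[y:y+130,x:x+100],(400,520),interpolation=3)
o=im['scene'].copy()
cv2.imwrite('pics/v12.png',np.hstack([z(o,200,90),z(im['top'],345,110)]))
```

```text
[ 0.6138 -0.2429  0.3794] [-0.   0.5 -2.8] 0.029290312028946282
(array([ 0.60321747, -0.25883333]), np.float64(40.869956970214844))
```

View pics/v12.png

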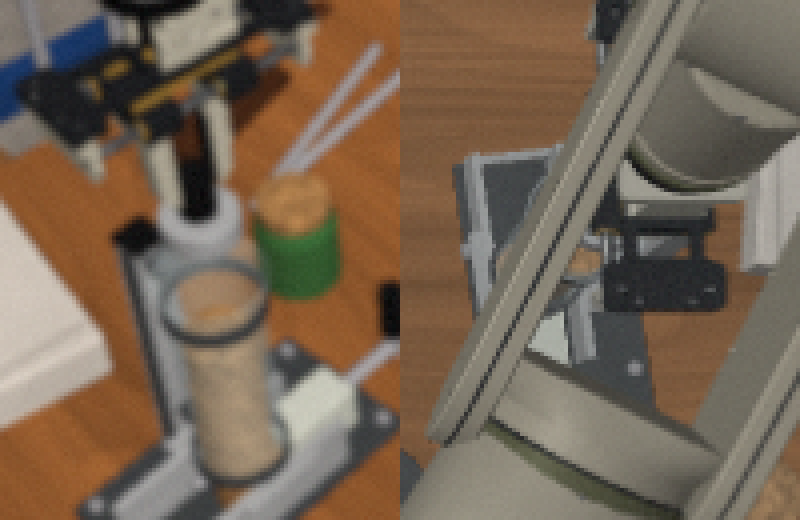

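Scene view: the follower is held level, disc at (249,146), above the mouth at (254,165), with four corks in the tube. I'll lower it gently.

>>> servo_tool --plan '[[[0.9,1,-1,-25,0,0,0],[0.9,0,0,-15,0,0,0],[0.9,0,0,-6,0,0,0],[0.9,0,0,-6,0,0,0],[0.9,0,0,-6,0,0,0],[0.9,0,0,-6,0,0,0],[0.9,0,0,0,0,0,0]]]' --force 12

```text
t: 45.35
tool_pos: [0.6147, -0.2452, 0.3138]
orientation: [-2.219, -2.223, 0.0]
force: [0.4, -0.9, -2.6]
opening: 0.0296
```

>>> servo_tool --plan '[[[0.9,0,0,-6,0,0,0],[0.9,0,0,-6,0,0,0],[0.9,0,0,-6,0,0,0],[0.9,0,0,-5,0,0,0],[0.9,0,0,0,0,0,0]]]'

```text
t: 45.85
tool_pos: [0.6145, -0.2451, 0.2901]
orientation: [-2.218, -2.222, 0.001]
force: [-0.1, -0.0, -2.1]
opening: 0.0293
```

>>> servo_tool --plan '[[[0.1,0,0,0,0,0,0],[0.1,0,0,0,0,0,0],[0.1,0,0,0,0,0,0],[0.1,0,0,5,0,0,0],[0.1,0,0,30,0,0,0],[0.1,0,0,45,0,0,0],[0.1,-18,-2.4,0,0,0,-0.144],[0,-33,-4.3,0,0,0,-0.144],[0,-33,-4.3,0,0,0,-0.144],[0,-33,-4.3,0,0,0,-0.144],[0,-33,-4.3,0,0,0,-0.144],[0,-33,-4.3,0,0,0,-0.144]]]' --force 50

```text
t: 47.05
tool_pos: [0.4307, -0.2693, 0.3724]
orientation: [2.948, 1.081, 0.001]
force: [-1.0, 0.6, 1.3]
opening: 0.0463
```

>>> servo_tool --plan '[[[0,0,0,-35,0,0,-0.144],[0,0,0,-35,0,0,-0.144],[0,0,0,-35,0,0,-0.144],[0,0,0,-35,0,0,-0.144],[0,0,0,-35,0,0,0],[0,0,0,-35,0,0,0],[0,0,0,0,0,0,0],[0,0,0,0,0,0,0]]]'

```text
t: 47.85
tool_pos: [0.4319, -0.2692, 0.1624]
orientation: [-3.134, -0.208, 0.001]
force: [1.2, 0.2, 1.0]
opening: 0.0466
```

Run:
```python
from loc import *
s=monitor.read_state();print(s['t'],s['tool_pos'].round(4),s['orientation'].round(3),s['force'].round(1),s['opening'])
a=snap('scene','s11.png');b=snap('top','t11.png')
z=lambda i,x,y:cv2.resize(i[y:y+130,x:x+100,::-1],(400,520),interpolation=3)
cv2.imwrite('pics/v13.png',np.hstack([z(a,215,110),z(b,345,130)]))
```

```text
47.85 [ 0.4319 -0.2692  0.1624] [-3.134e+00 -2.080e-01  1.000e-03] [1.2 0.2 1. ] 0.04658896370109033
```

View pics/v13.png

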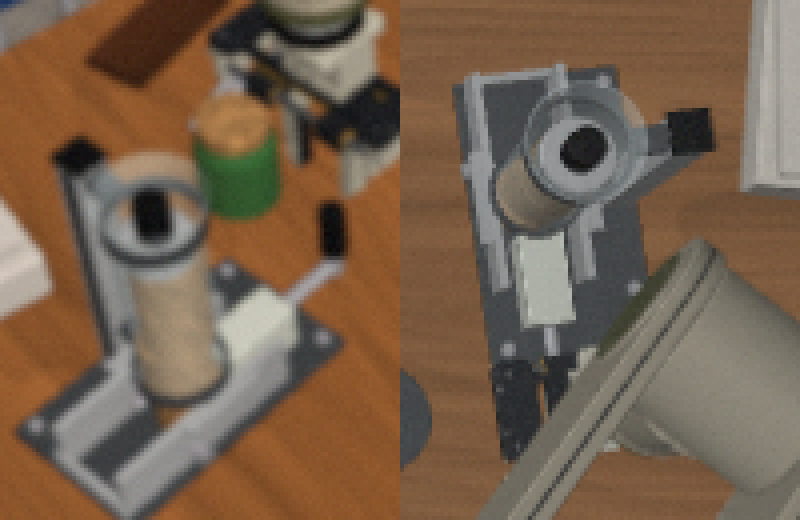

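Scene and top views show the follower seated on the four-cork stack, level, in the tube (scene (253,165), top (391,167)). The jaws are above the feed knob, so I'll grip it.

>>> servo_tool --plan '[[[0,0,0,-30,0,0,0],[0,0,0,-22,0,0,0],[0,0,0,-12,0,0,0],[0,0,0,0,0,0,0],[0.9,0,0,0,0,0,0],[0.9,0,0,0,0,0,0],[0.9,0,0,0,0,0,0],[0.9,0,0,0,0,0,0],[0.9,0,0,0,0,0,0]]]'

```text
t: 48.85
tool_pos: [0.4325, -0.267, 0.0991]
orientation: [-3.131, -0.209, -0.001]
force: [-3.4, 14.2, 12.5]
opening: 0.0252
```

>>> servo_tool --plan '[[[0.9,0,2,0,0,0,0],[0.9,4.96,0.65,0,0,0,0],[0.9,4.96,0.65,0,0,0,0],[0.9,4.96,0.65,0,0,0,0],[0.9,4.96,0.65,0,0,0,0],[0.9,4.96,0.65,0,0,0,0]]]'

```text
t: 49.45
tool_pos: [0.4557, -0.2639, 0.0991]
orientation: [-3.134, -0.208, 0.004]
force: [-12.8, 3.8, 13.5]
opening: 0.025
```

>>> servo_tool --plan '[[[0.9,4.96,0.65,0,0,0,0],[0.9,4.96,0.65,0,0,0,0],[0.9,4.96,0.65,0,0,0,0],[0.9,4.96,0.65,0,0,0,0],[0.9,4.96,0.65,0,0,0,0],[0.9,4.96,0.65,0,0,0,0],[0.9,4.96,0.65,0,0,0,0]]]'

```text
t: 50.15
tool_pos: [0.4916, -0.2592, 0.0991]
orientation: [-3.134, -0.208, -0.0]
force: [-4.3, 3.4, 6.9]
opening: 0.0251
```

>>> servo_tool --plan '[[[0.9,4,0.5,0,0,0,0],[0.9,4,0.5,0,0,0,0],[0.9,2,0.3,0,0,0,0],[0.9,1,0.1,0,0,0,0],[0.9,0,0,0,0,0,0]]]'

```text
t: 50.65
tool_pos: [0.502, -0.2579, 0.0992]
orientation: [-3.134, -0.209, 0.002]
force: [-8.2, 4.2, 9.7]
opening: 0.0251
```

>>> servo_tool --plan '[[[0.9,1.5,0.2,0,0,0,0],[0.9,1.5,0.2,0,0,0,0],[0.9,0,0,0,0,0,0]]]'

```text
t: 50.95
tool_pos: [0.5022, -0.2578, 0.0991]
orientation: [-3.134, -0.208, 0.011]
force: [-23.9, 3.3, 19.5]
opening: 0.0251
```

Hard stop reached: force jumped to 24 N with no further motion. Drawing back now.

>>> servo_tool --plan '[[[0.9,-4.96,-0.65,0,0,0,0],[0.9,-5.95,-0.78,0,0,0,0],[0.9,-6.94,-0.91,0,0,0,0],[0.9,-6.94,-0.91,0,0,0,0],[0.9,-6.94,-0.91,0,0,0,0],[0.9,-6.94,-0.91,0,0,0,0],[0.9,-6.94,-0.91,0,0,0,0],[0.9,-6.94,-0.91,0,0,0,0],[0.9,-5.95,-0.78,0,0,0,0],[0.9,-5.95,-0.78,0,0,0,0],[0.9,-3.97,-0.52,0,0,0,0],[0.9,0,0,0,0,0,0]]]'

```text
t: 52.15
tool_pos: [0.4377, -0.2662, 0.0992]
orientation: [-3.134, -0.208, -0.003]
force: [-0.6, 5.5, 6.5]
opening: 0.0253
```

>>> servo_tool --plan '[[[0.9,-2.5,-0.3,0,0,0,0],[0.9,-1.5,-0.2,0,0,0,0],[0.9,-1.5,-0.2,0,0,0,0],[0.9,0,0,0,0,0,0]]]'

```text
t: 52.55
tool_pos: [0.4326, -0.2669, 0.0992]
orientation: [-3.134, -0.209, -0.004]
force: [-0.3, 5.1, 5.7]
opening: 0.0251
```

>>> servo_tool --plan '[[[0.9,-2,-0.3,0,0,0,0],[0.9,-1.5,-0.2,0,0,0,0],[0.9,0,0,0,0,0,0],[0.9,0,0,0,0,0,0]]]'

```text
t: 52.95
tool_pos: [0.4323, -0.2669, 0.0992]
orientation: [3.134, 0.209, 0.014]
force: [19.7, 6.6, -6.4]
opening: 0.0252
```

>>> servo_tool --plan '[[[0.9,2,0.2,0,0,0,0],[0.9,0,0,0,0,0,0],[0,0,0,0,0,0,0],[0,0,0,0,0,0,0],[0,0,0,0,0,0,0],[0,0,0,0,0,0,0],[0,0,0,20,0,0,0],[0,0,0,45,0,0,0],[0,-10,0,45,0,0,0],[0,-10,40,0,0,0,0],[0,0,0,0,0,0,0]]]'

```text
t: 54.05
tool_pos: [0.4099, -0.2258, 0.2091]
orientation: [3.134, 0.21, 0.003]
force: [0.7, 0.4, 0.2]
opening: 0.0468
```

Run:
```python
from loc import *
s=monitor.read_state();print(s['t'],s['tool_pos'].round(4),s['orientation'].round(3),s['force'].round(1),s['opening'])
snap('scene','s12.png');snap('top','t12.png');load('s12.png','t12.png')
prof['cap']=[(.048,.007),(.048,.013)];prof['ck']=[(.013,.013),(.013,.049)]
for k in(('top',),('scene',),('top','scene')): print(k,fit(.4206,-.11,'cap',k),fit(.4206,-.11,'ck',k))
z=lambda i,x,y:cv2.resize(i[y:y+130,x:x+100],(400,520),interpolation=3)
cv2.imwrite('pics/v14.png',np.hstack([z(im['scene'],200,110),z(im['top'],345,130)]))
```

```text
54.05 [ 0.4099 -0.2258  0.2091] [3.134e+00 2.100e-01 3.000e-03] [0.7 0.4 0.2] 0.046751705267052884
('top',) (array([ 0.42088305, -0.11111103]), np.float64(39.169044494628906)) (array([ 0.42071466, -0.11149341]), np.float64(31.303497314453125))
('scene',) (array([ 0.41989422, -0.10892482]), np.float64(48.25037384033203)) (array([ 0.41648016, -0.11393096]), np.float64(32.40192413330078))
('top', 'scene') (array([ 0.42051344, -0.11033691]), np.float64(86.35067749023438)) (array([ 0.4197337 , -0.11180552]), np.float64(61.048797607421875))
```

View pics/v14.png

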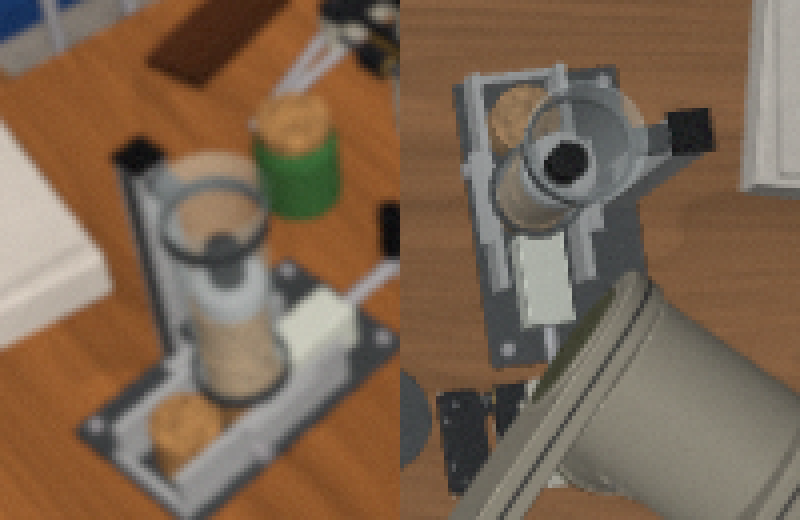

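Scene and top views show one stopper upright on the apron (scene (246,217), top (375,157)), the stack dropped with the follower on top, and the slide home. The cap is at (0.4205, −0.1103).

>>> servo_tool --plan '[[[0,3.5,38.5,-10,0,0,0],[0,3.5,38.5,-30,0,0,0],[0,3.5,38.5,-30,0,0,0],[0,0,0,-30,0,0,0],[0,0,0,-15,0,0,0],[0,0,0,0,0,0,0],[0,0,0,0,0,0,0]]]' --force 30

```text
t: 54.85
tool_pos: [0.4204, -0.1125, 0.0923]
orientation: [-3.134, -0.208, 0.002]
force: [-0.5, 0.0, 0.1]
opening: 0.0468
```

>>> servo_tool --plan '[[[0,0.2,2,-25,0,0,0],[0,0,0,-20,0,0,0],[0,0,0,-10,0,0,0],[0,0,0,0,0,0,0],[0.9,0,0,0,0,0,0],[0.9,0,0,0,0,0,0],[0.9,0,0,0,0,0,0],[0.9,0,0,0,0,0,0],[0.9,0,0,0,0,0,0],[0.9,0,0,0,0,0,0]]]'

```text
t: 55.85
tool_pos: [0.4216, -0.1104, 0.0386]
orientation: [3.134, 0.208, 0.003]
force: [-1.6, 0.9, 6.9]
opening: 0.0253
```

>>> servo_tool --plan '[[[0.9,0,0,15,0,0,0],[0.9,0,0,35,0,0,0],[0.9,0,0,45,0,0,0],[0.9,0,0,45,0,0,0],[0.9,0,0,45,0,0,0],[0.9,0,0,45,0,0,0],[0.9,0,0,45,0,0,0],[0.9,0,0,45,0,0,0],[0.9,39,-27,15,0,0,0],[0.9,39,-27,0,0,0,0],[0.9,39,-27,0,0,0,0],[0.9,39,-27,0,0,0,0]]]'

```text
t: 57.05
tool_pos: [0.5781, -0.2192, 0.3724]
orientation: [3.135, 0.209, 0.0]
force: [0.2, -0.2, -0.4]
opening: 0.0254
```

>>> servo_tool --plan '[[[0.9,30,-20,0,0,0,0],[0.9,8,-7,0,0,0,0],[0.9,0,0,0,0,0,0],[0.9,0,0,0,0,0,0]]]'

```text
t: 57.45
tool_pos: [0.6144, -0.2449, 0.372]
orientation: [-3.134, -0.208, 0.002]
force: [0.2, 1.1, -2.0]
opening: 0.0251
```

>>> servo_tool --plan '[[[0.9,0.8,0,-25,0,0,0],[0.9,0,0,-15,0,0,0],[0.9,0,0,-7,0,0,0],[0.9,0,0,-5,0,0,0],[0.9,0,0,-5,0,0,0],[0.9,0,0,-2,0,0,0],[0.9,0,0,0,0,0,0],[0.9,0,0,0,0,0,0]]]'

```text
t: 58.25
tool_pos: [0.6157, -0.2452, 0.3141]
orientation: [3.134, 0.208, 0.001]
force: [0.4, -0.3, -1.6]
opening: 0.0254
```

>>> servo_tool --plan '[[[0.9,0,0,-1.5,0,0,0],[0.9,0,0,-1.5,0,0,0],[0.9,0,0,0,0,0,0]]]'

```text
t: 58.55
tool_pos: [0.6158, -0.2453, 0.3117]
orientation: [3.134, 0.208, 0.002]
force: [-1.4, -0.4, 2.9]
opening: 0.0252
```

Contact comes at the expected seated height (0.3117 against 0.3116). I'll release and withdraw.

>>> servo_tool --plan '[[[0,0,0,0,0,0,0],[0,0,0,0,0,0,0],[0,0,0,0,0,0,0],[0,0,0,0,0,0,0],[0,0,0,15,0,0,0],[0,0,0,40,0,0,0],[0,-10,40,20,0,0,0],[0,-20,45,0,0,0,0],[0,-20,45,0,0,0,0],[0,-20,45,0,0,0,0],[0,-20,45,0,0,0,0],[0,0,0,0,0,0,0]]]'

```text
t: 59.75
tool_pos: [0.524, -0.0205, 0.3882]
orientation: [-3.133, -0.216, -0.005]
force: [-0.1, -0.2, 0.6]
opening: 0.0463
```

Run:
```python
from loc import *
snap('scene','s13.png');snap('top','t13.png');load('s13.png','t13.png')
prof['cs']=[(.048,.28),(.048,.286)]
for k in(('top',),('scene',),('top','scene')): print(k,fit(.615,-.245,'cs',k))
print(monitor.read_state()['t'])
z=lambda i,x,y:cv2.resize(i[y:y+130,x:x+100],(400,520),interpolation=3)
cv2.imwrite('pics/v15.png',np.hstack([z(im['scene'],200,110),z(im['top'],345,130)]))
```

```text
('top',) (array([ 0.61402242, -0.24664782]), np.float64(36.38172149658203))
('scene',) (array([ 0.61275157, -0.24550021]), np.float64(30.140323638916016))
('top', 'scene') (array([ 0.61347096, -0.24607996]), np.float64(65.88371276855469))
59.85
```

View pics/v15.png

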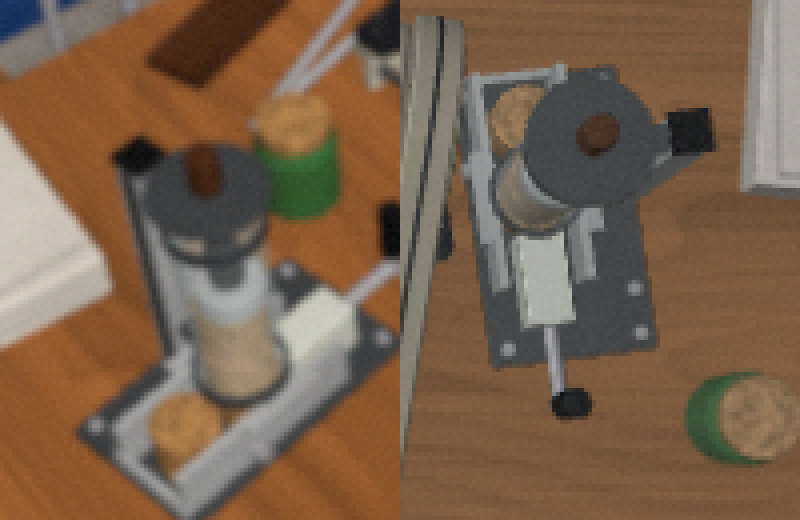

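The cap looks seated: disc in scene at (252,156), as at the start. I'll compare numerically with the opening pictures.

Run:
```python
from loc import *
prof['cs']=[(.048,.28),(.048,.286)];prof['ck']=[(.013,.287),(.013,.322)]
for t in(('scene0.png','top0.png'),('s13.png','t13.png')):
    load(*t)
    for k in(('top',),('scene',),('top','scene')): print(t[0],k,fit(.615,-.245,'cs',k)[0].round(4),fit(.615,-.245,'ck',k)[0].round(4))
a=[cv2.resize(cv2.imread('pics/'+f)[135:195,225:285],(400,400),interpolation=3) for f in('scene0.png','s13.png')]
cv2.imwrite('pics/v16.png',np.hstack(a))
```

```text
scene0.png ('top',) [ 0.6146 -0.2446] [ 0.6152 -0.2456]
scene0.png ('scene',) [ 0.6121 -0.2432] [ 0.6144 -0.2434]
scene0.png ('top', 'scene') [ 0.6139 -0.2446] [ 0.6146 -0.245 ]
s13.png ('top',) [ 0.614  -0.2466] [ 0.6149 -0.2475]
s13.png ('scene',) [ 0.6128 -0.2455] [ 0.6139 -0.2455]
s13.png ('top', 'scene') [ 0.6135 -0.2461] [ 0.6143 -0.2469]
```

View pics/v16.png

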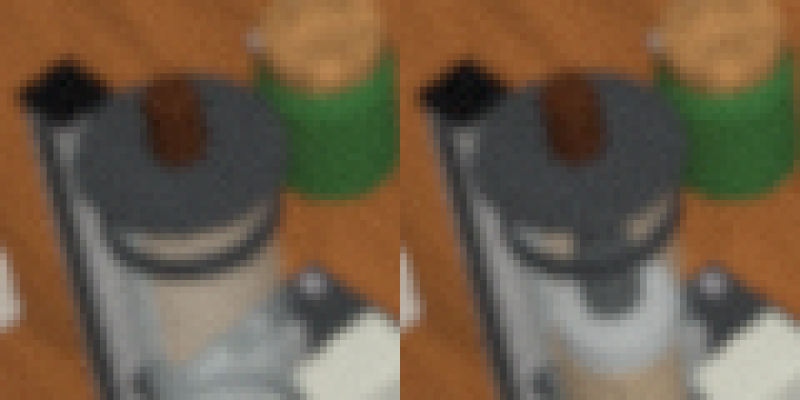

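```bash
python3 -c "
from plant import job
print(job.close_job())"
```

```text
the job is handed in; nothing more can be done
None
```

The job is handed in, at about 60 s of the 210 s allowed.

**What I did:** I took the cap off and loaded all four straight stoppers that were in the crate into the tube. The two bungs and the wooden-headed stopper stayed behind. The follower went in disc down. I then pushed the slide in to its hard stop (24 N), drew it back to its home stop (20 N), and put the cap back.

**Last checks:**
- One stopper stands upright on the apron, and the stack has dropped with the follower on top.
- The slide is home.
- The cap sits flat at its seated height, about 2 mm to −y of where it started, which the flared mouth allows.
- The green jar by the magazine is where it was. I did not check the amber jar or the vase again at the end.

**What went wrong on the way:**
- The first stopper clipped the tube rim and tilted in the jaws, so I set it upright on the bench.
- That stopper then moved a few centimetres. My attempt to regrasp it at the old spot closed without it, with a wrist force of 34 N, under the 120 N limit. I couldn't tell whether I knocked it or it was the random disturbance.
- I found it again and loaded it normally.

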